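# Dip the capped pipe stubs for scale and sort them

### The job

Take the depth rod from its holder and, working from the robot's left to its right, dip each capped pipe stub standing in the salvage crate: lower the rod gently down the bore until it bottoms, and read how far it went in. A stub is sound if at least part of the rod's brass band goes below the rim, and scaled up if the whole band stays above it: stand the sound stubs upright in the shallow plywood tray and put the scaled-up ones in the black scrap pan. Put the rod back in its holder and leave the other fittings in the crate.

Things in the scene. Friction and masses are not known exactly. Their poses are not given: they have to be found in the camera images.
- rod: The depth rod: a straight 12 mm steel rod with a round tip, a 36 mm shoulder disc 122 to 126 mm above the tip, and above it a plain round dark wooden handle, 20 mm thick, 126 to 177 mm above the tip (grip it around 150 mm). A brass band is let into the rod from 72 to 90 mm above the tip (1 mm thicker, it passes freely). 0.2 kg. Origin at the tip, z up along the rod to the handle. At the start it stands upright in the holder, the shoulder resting on the holder's mouth.
- holder: The rod's holder, fixed to the bench: a 72 mm floor flange with an upright open pipe, 32 mm outside, 21 mm bore, mouth 135 mm above the bench. Origin on the bench at its axis, z up. With the rod home, its tip is 13 mm above this origin.
- crate: The open wooden salvage crate, fixed: 220 (x) by 420 (y) by 50 mm high, walls and floor 12 mm thick. Origin at the centre of its underside; y runs along the row of stubs, to the robot's left.
- tray: The shallow plywood tray for sound stubs, fixed: 240 (x) by 200 (y) by 26 mm high, walls and floor 8 mm. Origin at the centre of its underside. It and the pan stand on either side of the crate, either way round.
- pan: The black plastic scrap pan with a turned-out rim, fixed: 240 (x) by 200 (y) by 48 mm high, walls and floor 5 mm. Origin at the centre of its underside.
- stub_1a: A capped pipe stub at place 1 of 4 from the robot's left, 90 mm apart (stub_1a or _1b, look-alikes). Pipe 42 mm outside, 34 mm bore, mouth open 105 mm above its underside, dark hex cap 62 mm over corners, 27 mm high, at the foot. 0.35 to 0.65 kg. Scale has set in the bottom: bore 45 to 92 mm deep, to be measured. Origin at the centre of its underside, z up.
- stub_1b: A capped pipe stub at place 1 of 4 from the robot's left, 90 mm apart (stub_1a or _1b, look-alikes). Pipe 42 mm outside, 34 mm bore, mouth open 105 mm above its underside, dark hex cap 62 mm over corners, 27 mm high, at the foot. 0.35 to 0.65 kg. Scale has set in the bottom: bore 45 to 92 mm deep, to be measured. Origin at the centre of its underside, z up.
- stub_2a: A capped pipe stub at place 2 of 4 from the robot's left, 90 mm apart (stub_2a or _2b, look-alikes). Pipe 42 mm outside, 34 mm bore, mouth open 105 mm above its underside, dark hex cap 62 mm over corners, 27 mm high, at the foot. 0.35 to 0.65 kg. Scale has set in the bottom: bore 45 to 92 mm deep, to be measured. Origin at the centre of its underside, z up.
- stub_2b: A capped pipe stub at place 2 of 4 from the robot's left, 90 mm apart (stub_2a or _2b, look-alikes). Pipe 42 mm outside, 34 mm bore, mouth open 105 mm above its underside, dark hex cap 62 mm over corners, 27 mm high, at the foot. 0.35 to 0.65 kg. Scale has set in the bottom: bore 45 to 92 mm deep, to be measured. Origin at the centre of its underside, z up.
- stub_3a: A capped pipe stub at place 3 of 4 from the robot's left, 90 mm apart (stub_3a or _3b, look-alikes). Pipe 42 mm outside, 34 mm bore, mouth open 105 mm above its underside, dark hex cap 62 mm over corners, 27 mm high, at the foot. 0.35 to 0.65 kg. Scale has set in the bottom: bore 45 to 92 mm deep, to be measured. Origin at the centre of its underside, z up.
- stub_3b: A capped pipe stub at place 3 of 4 from the robot's left, 90 mm apart (stub_3a or _3b, look-alikes). Pipe 42 mm outside, 34 mm bore, mouth open 105 mm above its underside, dark hex cap 62 mm over corners, 27 mm high, at the foot. 0.35 to 0.65 kg. Scale has set in the bottom: bore 45 to 92 mm deep, to be measured. Origin at the centre of its underside, z up.
- stub_4a: A capped pipe stub at place 4 of 4 from the robot's left, 90 mm apart (stub_4a or _4b, look-alikes, or an open nipple). Pipe 42 mm outside, 34 mm bore, mouth open 105 mm above its underside, dark hex cap 62 mm over corners, 27 mm high, at the foot. 0.35 to 0.65 kg. Scale has set in the bottom: bore 45 to 92 mm deep, to be measured. Origin at the centre of its underside, z up.
- stub_4b: A capped pipe stub at place 4 of 4 from the robot's left, 90 mm apart (stub_4a or _4b, look-alikes, or an open nipple). Pipe 42 mm outside, 34 mm bore, mouth open 105 mm above its underside, dark hex cap 62 mm over corners, 27 mm high, at the foot. 0.35 to 0.65 kg. Scale has set in the bottom: bore 45 to 92 mm deep, to be measured. Origin at the centre of its underside, z up.
- elbow: A copper elbow lying in the crate, 44 mm high, legs 58 mm. Origin under its bend. Stays in the crate.
- tee: A brass tee lying in the crate, 44 mm high, 104 mm along y, branch 48 mm along +x. Origin under its middle. Stays in the crate.
- nipple_4: An open pipe nipple standing at place 4 of the row instead of a stub, if it is there: plain pipe 42 mm outside, 34 mm bore, 85 mm high, open through, without a cap. Origin at the centre of its foot. Stays in the crate.
- reducer: A copper reducer standing in the crate, 48 mm wide, 46 mm high. Origin at the centre of its foot. Stays in the crate.
- union: A brass union lying in the crate, 70 mm long (x), 47 mm high. Origin under its middle. Stays in the crate.
There are look-alikes about, which are no part of the job. What is shaped like the tee but turquoise is not meant.

How it is judged:
On the way, in this order (a step that is already met when the one before it is completed fails the run):
1. if stub_1a is there: the rod bottoms in it (tip within 3 mm of the bottom of its bore) (z of rod in the frame of stub_1a between 0.004 and 0.06 m and horizontal distance between rod and stub_1a below 0.014 m and angle between the z axis of rod and the z axis of stub_1a, either way round below 0.2 rad), for 0.2 s.
2. if stub_1b is there: the rod bottoms in it (tip within 3 mm of the bottom of its bore) (z of rod in the frame of stub_1b between 0.004 and 0.018 m and horizontal distance between rod and stub_1b below 0.014 m and angle between the z axis of rod and the z axis of stub_1b, either way round below 0.2 rad), for 0.2 s.
3. if stub_2a is there: the rod bottoms in it (tip within 3 mm of the bottom of its bore) (z of rod in the frame of stub_2a between 0.004 and 0.026 m and horizontal distance between rod and stub_2a below 0.014 m and angle between the z axis of rod and the z axis of stub_2a, either way round below 0.2 rad), for 0.2 s.
4. if stub_2b is there: the rod bottoms in it (tip within 3 mm of the bottom of its bore) (z of rod in the frame of stub_2b between 0.004 and 0.048 m and horizontal distance between rod and stub_2b below 0.014 m and angle between the z axis of rod and the z axis of stub_2b, either way round below 0.2 rad), for 0.2 s.
5. if stub_3a is there: the rod bottoms in it (tip within 3 mm of the bottom of its bore) (z of rod in the frame of stub_3a between 0.004 and 0.018 m and horizontal distance between rod and stub_3a below 0.014 m and angle between the z axis of rod and the z axis of stub_3a, either way round below 0.2 rad), for 0.2 s.
6. if stub_3b is there: the rod bottoms in it (tip within 3 mm of the bottom of its bore) (z of rod in the frame of stub_3b between 0.004 and 0.06 m and horizontal distance between rod and stub_3b below 0.014 m and angle between the z axis of rod and the z axis of stub_3b, either way round below 0.2 rad), for 0.2 s.
7. if stub_4a is there: the rod bottoms in it (tip within 3 mm of the bottom of its bore) (z of rod in the frame of stub_4a between 0.004 and 0.048 m and horizontal distance between rod and stub_4a below 0.014 m and angle between the z axis of rod and the z axis of stub_4a, either way round below 0.2 rad), for 0.2 s.
8. if stub_4b is there: the rod bottoms in it (tip within 3 mm of the bottom of its bore) (z of rod in the frame of stub_4b between 0.004 and 0.026 m and horizontal distance between rod and stub_4b below 0.014 m and angle between the z axis of rod and the z axis of stub_4b, either way round below 0.2 rad), for 0.2 s.
At the end, for the whole second after the job is handed in: Stubs the rod entered 72 mm or more stand upright on the plywood tray's floor (tilt under 0.12 rad), the shallower ones are in the scrap pan, all at rest. The rod is home in its holder, upright, shoulder within 5 mm of the mouth. The other fittings are still in the crate (x of stub_1b in the frame of tray between -0.1 and 0.1 m and y of stub_1b in the frame of tray between -0.08 and 0.08 m and z of stub_1b in the frame of tray between 0 and 0.016 m and angle between each of stub_1b, stub_2a, stub_3a, stub_4b's own z axis and vertical below 0.12 rad and linear speed of each of stub_1b, stub_2a, stub_3a, stub_4b, stub_1a, stub_2b, stub_3b, stub_4a below 0.02 m/s and x of stub_2a in the frame of tray between -0.1 and 0.1 m and y of stub_2a in the frame of tray between -0.08 and 0.08 m and z of stub_2a in the frame of tray between 0 and 0.016 m and x of stub_3a in the frame of tray between -0.1 and 0.1 m and y of stub_3a in the frame of tray between -0.08 and 0.08 m and z of stub_3a in the frame of tray between 0 and 0.016 m and x of stub_4b in the frame of tray between -0.1 and 0.1 m and y of stub_4b in the frame of tray between -0.08 and 0.08 m and z of stub_4b in the frame of tray between 0 and 0.016 m and x of stub_1a in the frame of pan between -0.118 and 0.118 m and y of stub_1a in the frame of pan between -0.098 and 0.098 m and z of stub_1a in the frame of pan between 0 and 0.06 m and x of stub_2b in the frame of pan between -0.118 and 0.118 m and y of stub_2b in the frame of pan between -0.098 and 0.098 m and z of stub_2b in the frame of pan between 0 and 0.06 m and x of stub_3b in the frame of pan between -0.118 and 0.118 m and y of stub_3b in the frame of pan between -0.098 and 0.098 m and z of stub_3b in the frame of pan between 0 and 0.06 m and x of stub_4a in the frame of pan between -0.118 and 0.118 m and y of stub_4a in the frame of pan between -0.098 and 0.098 m and z of stub_4a in the frame of pan between 0 and 0.06 m and horizontal distance between rod and holder below 0.012 m and z of rod in the frame of holder between 0.005 and 0.018 m and angle between rod's own z axis and vertical below 0.1 rad and x of elbow in the frame of crate between -0.11 and 0.11 m and y of elbow in the frame of crate between -0.21 and 0.21 m and z of elbow in the frame of crate between 0 and 0.09 m and x of tee in the frame of crate between -0.11 and 0.11 m and y of tee in the frame of crate between -0.21 and 0.21 m and z of tee in the frame of crate between 0 and 0.09 m and x of reducer in the frame of crate between -0.11 and 0.11 m and y of reducer in the frame of crate between -0.21 and 0.21 m and z of reducer in the frame of crate between 0 and 0.09 m and x of union in the frame of crate between -0.11 and 0.11 m and y of union in the frame of crate between -0.21 and 0.21 m and z of union in the frame of crate between 0 and 0.09 m and x of nipple_4 in the frame of crate between -0.11 and 0.11 m and y of nipple_4 in the frame of crate between -0.21 and 0.21 m and z of nipple_4 in the frame of crate between 0 and 0.09 m); the robot touches nothing.
It fails at once if the rod is rammed into a stub with more than 60 N (contact force between rod and stub_1a above 60 N or contact force between rod and stub_1b above 60 N or contact force between rod and stub_2a above 60 N or contact force between rod and stub_2b above 60 N or contact force between rod and stub_3a above 60 N or contact force between rod and stub_3b above 60 N or contact force between rod and stub_4a above 60 N or contact force between rod and stub_4b above 60 N).
Of stub_1a, stub_1b only 1 to 1 are there at a start; the rules pass over those that are not, and their reading is None.
Of stub_2a, stub_2b only 1 to 1 are there at a start; the rules pass over those that are not, and their reading is None.
Of stub_3a, stub_3b only 1 to 1 are there at a start; the rules pass over those that are not, and their reading is None.
Of stub_4a, stub_4b, nipple_4 only 1 to 1 are there at a start; the rules pass over those that are not, and their reading is None.
Of elbow, tee, reducer, union only 2 to 4 are there at a start; the rules pass over those that are not, and their reading is None.
At some moment in a run one of stub_1a, stub_1b, stub_2a, stub_2b, stub_3a, stub_3b, stub_4a, stub_4b may be knocked a few centimetres aside while the robot is not near it.
It also fails if it takes over 210 s, if anything falls off the work surface, if the arm or the gripper's body presses on something with over 40 N, if the wrist force passes 120 N, or if a joint passes its speed limit or range.

### The arm

A 6-joint arm with a two-finger parallel gripper is mounted at the origin on the work surface. World frame = base frame: x ahead of the robot, y to its left, z up, the work surface at z = 0. Lengths are in m, angles in rad, forces in N, time in s.
With the tool pointing down it reaches from about 0.375 to 0.9 m from the base axis. Payload 3.1 kg.
Tool frame: the origin (TCP) lies on the centre line of the jaws, within the pads' length; the fingertips stand 19 mm ahead of it and the grasp point (between the pads) is the TCP; z points along the fingers, y is the direction in which the jaws open and shut (so a half turn about z gives the same grasp; the last joint's range is limited). The gripper opens to 85 mm and grips with 20 to 120 N. Pads are 22 mm wide; open, the fingers measure 114 mm over their backs; the gripper's body (76 mm by 85 mm) begins 54 mm behind the grasp point. The pads swing forward as they close: fully open they stand 13 mm farther back than shut.
Start: joints at [-1.341, 0.527, 1.433, -0, 1.181, -0.178], TCP at [0.248, -0.573, 0.25] pointing down, gripper open.
Joint ranges: [-3.08, 3.08], [-0.75, 2.2], [0.22, 2.44], [-1.43, 4.57], [0, 2.65], [-2.85, 2.85]. Speed limits (rad/s): [2.79, 2.79, 3.14, 3.14, 3.14, 3.14].

### API

Orientations are given as a unit quaternion [x, y, z, w].
In Python, from station import manip, imaging, workorder gives the robot as it stands.
- The arm moves only by the shell command python3 -m creep 'ROWS' [FORCE]. ROWS is a JSON object of lists of equal length, an entry for each row: "claw": the finger opening in cm, from 0 to 8.54; "dp": the shift along the tool's x, y, z in cm, a list of three; "roll": the turn about the tool's z in rad. In form: {"claw": [claw, ...], "dp": [[dx, dy, dz], ...], "roll": [roll, ...]}. A call has 1 to 12 rows; each row is the pose to reach, as a shift and turn from the pose commanded when the call began, along the tool's axes at that moment; what a row does not reach only later rows make up. A row lasts 1/10 s, in which the tool goes at most 50 mm and 8.59 degrees, less where a joint would pass 70% of its speed; a pose out of reach is approached as far as the arm can. A call with a gripper value outside its range is refused whole. The fingers move at their own pace and stop on an object; FORCE is the grip in N (left out, the last holds). Time passes only in rows, so rows that repeat a pose let the fingers close. It gives the time, the measured TCP pose, the force and the opening at its end, in the units of the state.
- manip.sense(): the state, without advancing time (a new reading comes with each control period).
- imaging.snapshot(name): name is "scene" or "top" or "wrist"; returns a dict with "image" (400x640x3 uint8, red, green, blue), "z_map" (400x640 float32, m along the optical axis (not along the pixel's ray), 0 where there is no reading), "vfov" (degrees; the focal length in pixels is half the picture's height over the tangent of half this angle, whatever the lens; pixels are square), "cx", "cy" (the principal point, pixels), "R" (3x3) and "t" (3): a world point X has camera coordinates R X + t. Camera axes: x right, y down, z forward; pixel columns grow to the right and rows downward; lengths in m; the calibration is good to about 2 mm. The wrist camera is an equidistant fisheye: a pixel r from the principal point sees the ray r / f radians off the axis. A picture is of the moment at which its call begins.
- workorder.sign_off(): hands the job in, once; it reports no verdict.
The state is a dict: "t": time; "q": joint angles; "qd": joint speeds; "tau": joint torques, N m; "tcp_pos": TCP position; "tool_rot": TCP orientation; "force": force on the tool from outside, world axes, zero at the start; "ft_torque": the same for the moment, N m; "finger_gap": opening from 0.0 (shut) to 1.0 (fully open).
Only numpy, scipy, OpenCV 4.12 (cv2) and the standard library are available. Lean on these libraries where they do the work, as an engineer would, in place of code of your own. Each camera call takes 0.05 s, during which the arm holds its last target.

## Working session

There is one attempt and no reset: what is moved stays moved. The work goes in short steps, Python scripts to look and compute and a shell command to move; the robot and the scene stay as the last step left them, time stands still between calls to the robot, and variables do not carry over. Pictures are saved under pics/ and viewed, and the job is handed in when it is done.

```bash
ls; mkdir -p pics
python3 - <<'E'
from station import manip, imaging
import cv2
print(manip.sense())
for n in("scene","top","wrist"):
    s=imaging.snapshot(n); cv2.imwrite(f"pics/{n}0.png",s["image"][:,:,::-1]); print(n,s["vfov"],s["cx"],s["cy"],s["R"],s["t"])
E
```

```text
pics
{'t': 0.0, 'q': array([-1.34046267e+00,  5.28448684e-01,  1.43390162e+00,  1.94870274e-05,
        1.18138776e+00, -1.78516896e-01]), 'qd': array([0.00097056, 0.00032101, 0.00062494, 0.00060788, 0.00231265,
       0.00085637]), 'tau': array([ 1.48881241e-03, -4.42339182e+01, -1.78023863e+01, -9.42168481e-05,
        8.39155196e-03, -7.55531147e-06]), 'tcp_pos': array([ 0.24833827, -0.57281365,  0.24934453]), 'tool_rot': array([ 9.79178007e-01,  2.03000690e-01, -1.87818949e-05, -1.07257881e-03]), 'force': array([0.04194812, 0.10033978, 0.83031746]), 'ft_torque': array([-0.01580974,  0.02396685, -0.00899625]), 'finger_gap': 1.001278566279054}
scene 57.16175498880414 314.4342542028415 197.40824357629623 [[ 0.04182645  0.99910592  0.00615772]
 [ 0.66622578 -0.02329681 -0.74538612]
 [-0.74457623  0.03527929 -0.66660454]] [-0.04019539 -0.33018976  1.26517503]
top 52.80320629457498 320.7043564607404 196.23603841154122 [[ 0.01332564 -0.99989726  0.0052811 ]
 [-0.99609144 -0.01373576 -0.08725344]
 [ 0.08731702 -0.00409775 -0.99617215]] [2.26770722e-04 5.61000627e-01 1.01230709e+00]
wrist 65.70646984690485 316.58473236460424 193.31712059663656 [[ 0.39686655 -0.91787492 -0.00160655]
 [-0.88023648 -0.38108753  0.28276497]
 [-0.26015511 -0.11080582 -0.95918788]] [-0.62447118 -0.03624541  0.37892346]
```

View pics/scene0.png

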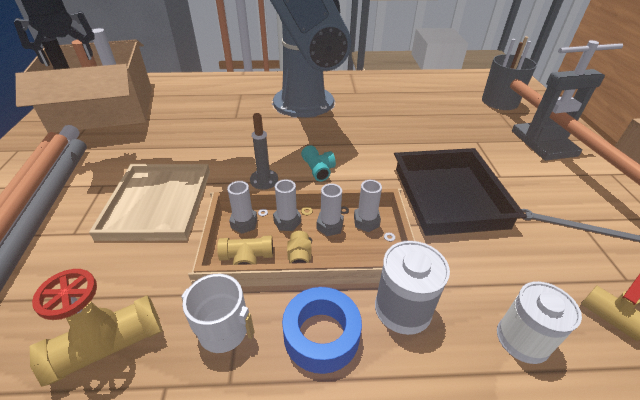

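View pics/top0.png

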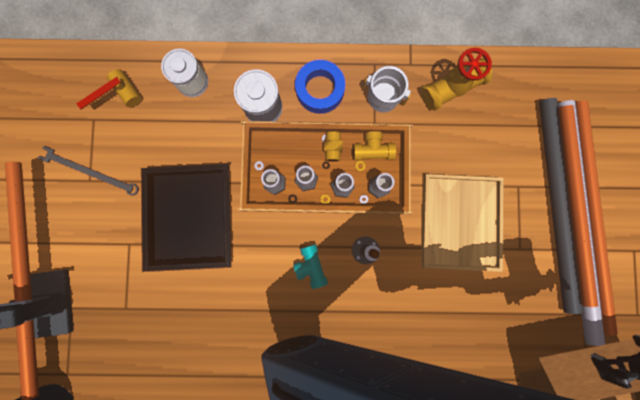

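View pics/wrist0.png

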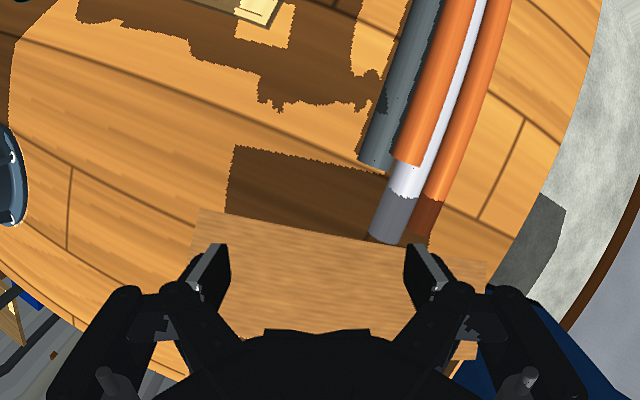

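```bash
cat > h.py <<'E'
import numpy as np, cv2
from station import manip, imaging
def f_of(s): return 200/np.tan(np.radians(s["vfov"])/2)
def pts(s,fish=False):
    """world points HxWx3 (nan without a reading)"""
    f=f_of(s); v,u=np.mgrid[0:400,0:640].astype(float); x=(u-s["cx"])/f; y=(v-s["cy"])/f
    if fish:
        th=np.hypot(x,y); k=np.where(th>1e-9,np.tan(np.minimum(th,1.5))/np.maximum(th,1e-9),1); x=x*k;y=y*k
    z=s["z_map"].astype(float).copy(); z[z<=0]=np.nan
    P=np.dstack([x*z,y*z,z])
    return (P-s["t"])@s["R"]
def proj(s,X,fish=False):
    c=np.atleast_2d(X)@s["R"].T+s["t"]; f=f_of(s)
    r=np.hypot(c[:,0],c[:,1])
    if fish:
        k=np.arctan2(r,c[:,2])/np.maximum(r,1e-9)
        return np.c_[s["cx"]+f*c[:,0]*k,s["cy"]+f*c[:,1]*k]
    return np.c_[s["cx"]+f*c[:,0]/c[:,2],s["cy"]+f*c[:,1]/c[:,2]]
def circ(p):
    A=np.c_[2*p,np.ones(len(p))]; s=np.linalg.lstsq(A,(p**2).sum(1),rcond=None)[0]
    return s[0],s[1],np.sqrt(s[2]+s[0]**2+s[1]**2)
E
python3 - <<'E'
from h import *
for n in("top","scene"):
    s=imaging.snapshot(n); P=pts(s)
    np.save(n+".npy",P)
    m=(P[...,2]>0.095)&(P[...,2]<0.25)&(P[...,0]>.38)&(P[...,0]<.75)&(abs(P[...,1])<.25)
    nl,lab,st,ce=cv2.connectedComponentsWithStats(m.astype(np.uint8))
    for i in range(1,nl):
        if st[i,4]<8: continue
        q=P[lab==i]; print(n,ce[i].round(),st[i,4],"mean",q.mean(0).round(4),"min",q.min(0).round(3),"max",q.max(0).round(3))
        top=q[q[:,2]>np.percentile(q[:,2],60)]
        print("   circ",np.round(circ(top[:,:2]),4),np.median(top[:,2]).round(4))
    for lo,hi,nm in((0.015,.06,"low"),):
        m=(P[...,2]>lo)&(P[...,2]<hi)&(P[...,0]>.3)&(P[...,0]<.8)&(abs(P[...,1])<.45)
        nl,lab,st,ce=cv2.connectedComponentsWithStats(m.astype(np.uint8))
        for i in range(1,nl):
            if st[i,4]<40: continue
            q=P[lab==i]; print(n,nm,ce[i].round(),st[i,4],"min",q.min(0).round(3),"max",q.max(0).round(3))
E
```

```text
top [305. 175.] 123 mean [0.6038 0.0467 0.1138] min [0.583 0.027 0.096] max [0.624 0.067 0.12 ]
   circ [0.6033 0.047  0.0191] 0.1176
top [270. 178.] 132 mean [0.5945 0.1283 0.1131] min [0.573 0.108 0.096] max [0.614 0.149 0.121]
   circ [0.5939 0.1288 0.0191] 0.1175
top [344. 182.] 123 mean [ 0.5871 -0.0467  0.1128] min [ 0.567 -0.067  0.096] max [ 0.608 -0.026  0.12 ]
   circ [ 0.5874 -0.0469  0.0191] 0.1177
top [384. 182.] 141 mean [ 0.5885 -0.1413  0.1128] min [ 0.568 -0.162  0.096] max [ 0.608 -0.121  0.122]
   circ [ 0.5887 -0.1415  0.019 ] 0.1181
top [371. 253.] 208 mean [ 0.4254 -0.1053  0.155 ] min [ 0.408 -0.126  0.097] max [ 0.442 -0.091  0.193]
   circ [ 0.4247 -0.108   0.0074] 0.1877
top low [332. 159.] 5409 min [ 0.519 -0.224  0.015] max [0.799 0.216 0.06 ]
top low [319. 107.] 245 min [ 0.784 -0.026  0.015] max [0.8   0.055 0.055]
top low [383. 108.] 79 min [ 0.787 -0.183  0.016] max [ 0.8   -0.125  0.06 ]
top low [435. 107.] 56 min [ 0.788 -0.299  0.018] max [ 0.8   -0.274  0.06 ]
top low [184. 219.] 2581 min [0.367 0.23  0.015] max [0.638 0.45  0.053]
top low [305. 17
[... 1840 characters left out ...]

scene low [263. 198.] 381 min [ 0.525 -0.129  0.015] max [ 0.541 -0.072  0.053]
scene low [308. 197.] 373 min [ 0.523 -0.025  0.015] max [0.542 0.031 0.052]
scene low [270. 257.] 6138 min [ 0.521 -0.223  0.015] max [0.754 0.136 0.06 ]
scene low [287. 220.] 444 min [ 0.58  -0.076  0.015] max [ 0.619 -0.016  0.06 ]
scene low [243. 221.] 459 min [ 0.575 -0.169  0.015] max [ 0.623 -0.112  0.06 ]
scene low [366. 220.] 451 min [0.581 0.103 0.015] max [0.629 0.157 0.06 ]
scene low [330. 224.] 452 min [0.566 0.02  0.015] max [0.637 0.078 0.06 ]
scene low [320. 290.] 169 min [ 0.788 -0.017  0.048] max [0.8   0.049 0.053]
scene low [221. 297.] 206 min [ 0.793 -0.174  0.016] max [ 0.8   -0.134  0.06 ]
```

```bash
python3 -m creep '{"claw":[8.5,8.5,8.5,8.5,8.5,8.5,8.5,8.5,8.5,8.5,8.5,8.5],"dp":[[0,0,-4],[4,-4,-5],[8,-8,-5],[12,-12,-5],[15.5,-15.8,-5],[19,-19.5,-5],[22.5,-23,-5],[26,-26.5,-5],[29,-29.5,-5],[31.5,-32.5,-5],[34.9,-35.5,-5],[34.9,-35.5,-5]],"roll":[-0.1,-0.2,-0.3,-0.4,-0.5,-0.6,-0.7,-0.8,-0.9,-1.0,-1.1,-1.162]}' 40
python3 - <<'E'
from h import *
print(manip.sense())
s=imaging.snapshot("wrist"); cv2.imwrite("pics/w1.png",s["image"][:,:,::-1]); print(s["t"],s["R"])
s=imaging.snapshot("top"); cv2.imwrite("pics/t1.png",s["image"][:,:,::-1])
E
```

```text
t: 1.45
tcp_pos: [0.4285, -0.1034, 0.3005]
tool_rot: [0.703, 0.711, 0.001, -0.001]
force: [-0.7, 0.4, 0.5]
finger_gap: 0.996
{'t': 1.45, 'q': array([-0.49280547,  0.20869748,  1.80606609,  0.00239529,  1.12729835,
       -0.50513986]), 'qd': array([-0.09157844,  0.0080197 , -0.00853278, -0.06784897, -0.00978872,
       -0.65411188]), 'tau': array([ 2.31640399e+00, -2.82245260e+01, -1.70933264e+01,  4.08080360e-01,
        2.43261462e-02,  6.32891692e-01]), 'tcp_pos': array([ 0.42847195, -0.10341437,  0.30045835]), 'tool_rot': array([ 7.03097775e-01,  7.11092324e-01,  9.71302666e-04, -5.30670558e-04]), 'force': array([-0.72800432,  0.38486208,  0.47281423]), 'ft_torque': array([ 0.02013527, -0.01737503, -0.0133224 ]), 'finger_gap': 0.9956796168579259}
[-0.42771284 -0.15440174  0.39578946] [[ 0.99994232  0.01064788  0.00140945]
 [ 0.0098194  -0.95943548  0.28175723]
 [ 0.00435239 -0.28172713 -0.95948469]]
```

View pics/w1.png

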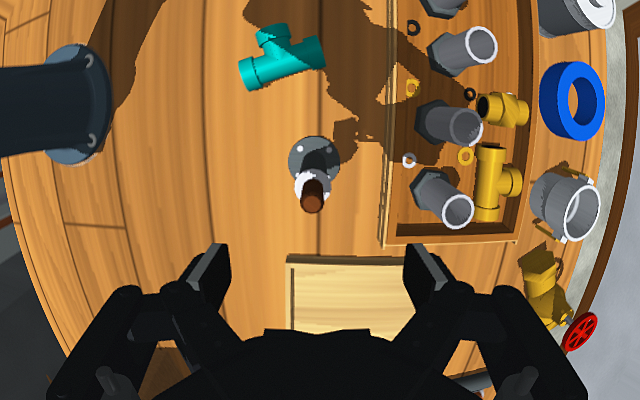

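Run:
```python
from h import *
print(manip.sense()['tcp_pos'],manip.sense()['tool_rot'])
s=imaging.snapshot("wrist"); P=pts(s,True)
d=np.hypot(P[...,0]-.427,P[...,1]+.107)
for lo,hi in((.11,.13),(.13,.14),(.14,.16),(.16,.18),(.18,.2)):
    m=(d<.03)&(P[...,2]>lo)&(P[...,2]<hi); q=P[m]
    if len(q)>5: print(lo,len(q),q.mean(0).round(4),np.round(circ(q[:,:2]),4),q.min(0).round(4),q.max(0).round(4))
m=(d<.03)&(P[...,2]>.18);print(np.argwhere(m).mean(0))
```

```text
[ 0.42787269 -0.10733954  0.30040858] [ 7.05712940e-01  7.08497863e-01 -7.13579329e-05  1.37916096e-04]
0.11 57 [ 0.4247 -0.0952  0.1168] [ 0.4247 -0.1084  0.0151] [ 0.4109 -0.1009  0.1107] [ 0.4365 -0.0932  0.1249]
0.13 548 [ 0.425  -0.1035  0.1385] [ 0.4246 -0.1089  0.0144] [ 0.4073 -0.1209  0.1358] [ 0.4418 -0.091   0.14  ]
0.14 104 [ 0.4251 -0.1015  0.1495] [ 0.4255 -0.1085  0.0102] [ 0.4104 -0.1144  0.14  ] [ 0.4407 -0.0912  0.16  ]
0.16 122 [ 0.4247 -0.1013  0.1701] [ 0.4247 -0.1091  0.0097] [ 0.4147 -0.1076  0.1602] [ 0.4335 -0.099   0.18  ]
0.18 478 [ 0.4247 -0.1076  0.1879] [ 0.4247 -0.1083  0.007 ] [ 0.4153 -0.1192  0.1802] [ 0.4348 -0.0992  0.1911]
[361.07954842 312.86243801]
```

```bash
python3 -m creep '{"claw":[8.5,7,6,5,5,5,5,5,5,5],"dp":[[-0.12,-0.31,3],[-0.12,-0.31,6],[-0.12,-0.31,8],[-0.12,-0.31,10],[-0.12,-0.31,11.5],[-0.12,-0.31,12.5],[-0.12,-0.31,13],[-0.12,-0.31,13.55],[-0.12,-0.31,13.55],[-0.12,-0.31,13.55]],"roll":[0,0,0,0,0,0,0,0,0,0]}' 40
python3 - <<'E'
from h import *
s=imaging.snapshot("wrist"); cv2.imwrite("pics/w2.png",s["image"][:,:,::-1])
print(manip.sense()['tcp_pos'])
E
```

```text
t: 2.6
tcp_pos: [0.4248, -0.1104, 0.1652]
tool_rot: [0.707, 0.707, 0.0, 0.0]
force: [0.1, -0.3, 1.0]
finger_gap: 0.588
[ 0.42483011 -0.11037493  0.16526745]
```

View pics/w2.png

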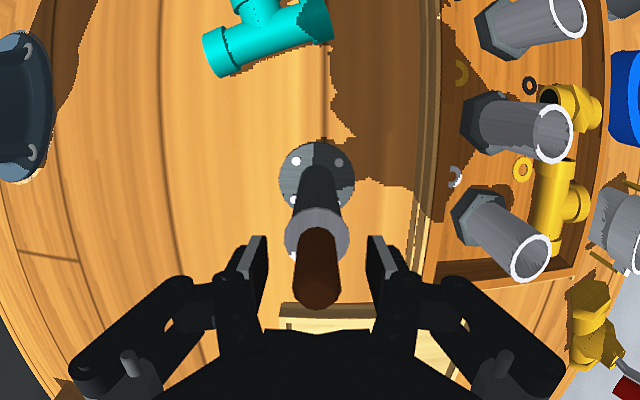

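```bash
python3 -m creep '{"claw":[5,3,1.5,1.5,1.5,1.5,1.5,1.5,1.5],"dp":[[0.2,0,0],[0.2,0,0],[0.2,0,0],[0.2,0,0],[0.2,0,0],[0.2,0,0],[0.2,0,0],[0.2,0,0],[0.2,0,0]],"roll":[0,0,0,0,0,0,0,0,0]}' 70
python3 - <<'E'
from h import *
s=imaging.snapshot("wrist"); cv2.imwrite("pics/w3.png",s["image"][:,:,::-1])
print(manip.sense()['tcp_pos'])
E
```

```text
t: 3.55
tcp_pos: [0.4247, -0.1081, 0.1652]
tool_rot: [0.707, 0.707, 0.0, 0.0]
force: [0.0, 1.3, 5.1]
finger_gap: 0.216
[ 0.42463424 -0.10811015  0.16519739]
```

View pics/w3.png

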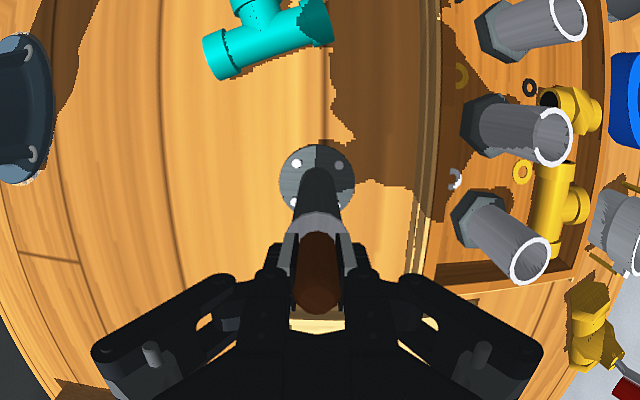

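```bash
python3 -m creep '{"claw":[1.5,1.5,1.5,1.5,1.5,1.5,1.5,1.5,1.5,1.5,1.5],"dp":[[0,0,-0.5],[0,0,-1.5],[0,0,-3],[0,0,-5],[0,0,-7],[0,0,-9],[0,0,-11],[0,0,-12.5],[0,0,-13.5],[0,0,-13.5],[0,0,-13.5]],"roll":[0,0,0,0,0,0,0,0,0,0,0]}' 70
python3 - <<'E'
from h import *
s=imaging.snapshot("scene"); cv2.imwrite("pics/s4.png",s["image"][:,:,::-1])
print(manip.sense()['tcp_pos'],manip.sense()['force'])
s=imaging.snapshot("wrist"); cv2.imwrite("pics/w4.png",s["image"][:,:,::-1])
P=pts(s,True)
for x,y in((.596,.129),(.605,.047),(.59,-.046),(.59,-.141)):
    d=np.hypot(P[...,0]-x,P[...,1]-y); m=(d<.03)&(P[...,2]>.112)&(P[...,2]<.124);q=P[m]
    if len(q)>10: print(len(q),np.round(circ(q[:,:2]),4),np.median(q[:,2]))
E
```

```text
t: 4.7
tcp_pos: [0.4241, -0.108, 0.2995]
tool_rot: [0.707, 0.707, -0.0, -0.0]
force: [-0.2, -0.0, -2.2]
finger_gap: 0.22
[ 0.42387244 -0.10787089  0.29912551] [ 0.43887423  0.77884212 -1.36749274]
461 [0.6038 0.0459 0.0191] 0.11635484738388521
490 [ 0.5876 -0.0471  0.019 ] 0.1164495323384564
441 [ 0.5887 -0.1418  0.0191] 0.11633952556974719
```

View pics/s4.png

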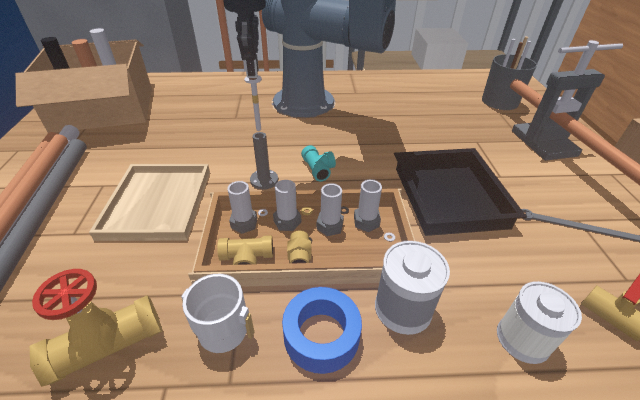

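View pics/w4.png

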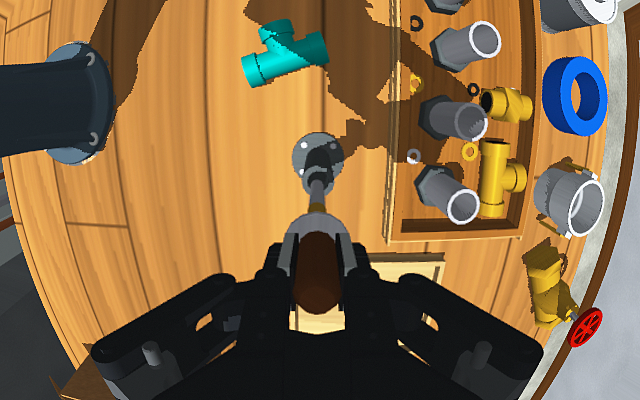

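```bash
python3 -m creep '{"claw":[1.5,1.5,1.5,1.5,1.5,1.5,1.5,1.5,1.5,1.5,1.5,1.5],"dp":[[1,0.8,-1],[3.5,2.5,-1],[6.5,4.7,-1],[9.5,7,-1],[12.5,9,-1],[15.5,11.2,-1],[18.5,13.3,-1],[21,15.1,-1],[23,16.5,-1],[23.7,17.05,-1],[23.7,17.05,-1],[23.7,17.05,-1]],"roll":[0,0,0,0,0,0,0,0,0,0,0,0]}' 70
cat > look.py <<'E'
from h import *
import sys
n=sys.argv[1]; ex=[float(a) for a in sys.argv[2:4]]
st=manip.sense(); print("tcp",st['tcp_pos'].round(4),"F",st['force'].round(2),"t",st['t'],"gap",st['finger_gap'].round(3))
s=imaging.snapshot("wrist"); cv2.imwrite(f"pics/w{n}.png",s["image"][:,:,::-1]); P=pts(s,True)
def fit(P,x,y,tag):
    d=np.hypot(P[...,0]-x,P[...,1]-y); m=(d<.032)&(P[...,2]>.112)&(P[...,2]<.124);q=P[m]
    if len(q)>10: print(tag,len(q),np.round(circ(q[:,:2]),4),np.median(q[:,2]).round(4))
fit(P,*ex,"wrist")
s=imaging.snapshot("scene"); cv2.imwrite(f"pics/s{n}.png",s["image"][:,:,::-1]); P=pts(s); 
for x,y in((.596,.129),(.605,.047),(.59,-.046),(.59,-.141)): fit(P,x,y,"scene(x ~+.004)")
u,v=proj(s,[[ex[0],ex[1],.13]])[0]
u=int(np.clip(u-60,0,520)); v=int(np.clip(v-100,0,250))
cv2.imwrite(f"pics/z{n}.png",cv2.resize(s["image"][v:v+150,u:u+120,::-1],None,fx=4,fy=4,interpolation=cv2.INTER_CUBIC)); print("crop origin",u,v)
E
python3 look.py 5 .594 .129
```

```text
t: 6.0
tcp_pos: [0.5941, 0.1281, 0.309]
tool_rot: [0.707, 0.707, -0.001, -0.001]
force: [0.3, 0.5, -2.0]
finger_gap: 0.214Traceback (most recent call last):
  File "look.py", line 4, in <module>
    st=manip.sense(); print("tcp",st['tcp_pos'].round(4),"F",st['force'].round(2),"t",st['t'],"gap",st['finger_gap'].round(3))
                                                                                                    ^^^^^^^^^^^^^^^^^^^^^^
AttributeError: 'float' object has no attribute 'round'
```

```bash
sed -i "s/st\['finger_gap'\].round(3)/st['finger_gap']/" look.py; python3 look.py 5 .594 .129
```

```text
tcp [0.5941 0.1281 0.309 ] F [ 0.29  0.48 -2.01] t 6.0 gap 0.2137528352138411
wrist 407 [0.595 0.129 0.019] 0.1165
scene(x ~+.004) 153 [0.598  0.1296 0.019 ] 0.1167
scene(x ~+.004) 154 [0.6075 0.0478 0.0192] 0.1167
scene(x ~+.004) 149 [ 0.5912 -0.0455  0.0191] 0.1163
scene(x ~+.004) 155 [ 0.5926 -0.1402  0.0191] 0.1167
crop origin 311 80
```

View pics/w5.png

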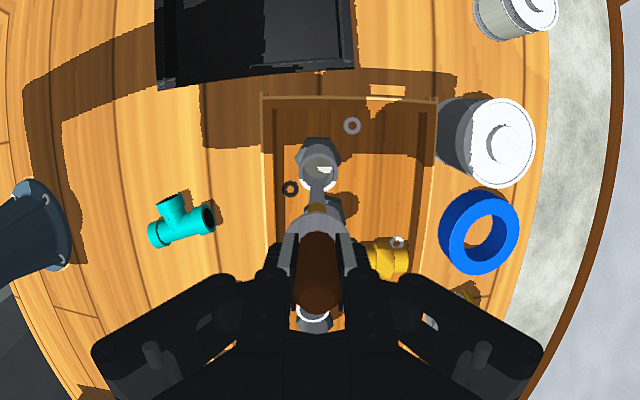

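View pics/z5.png

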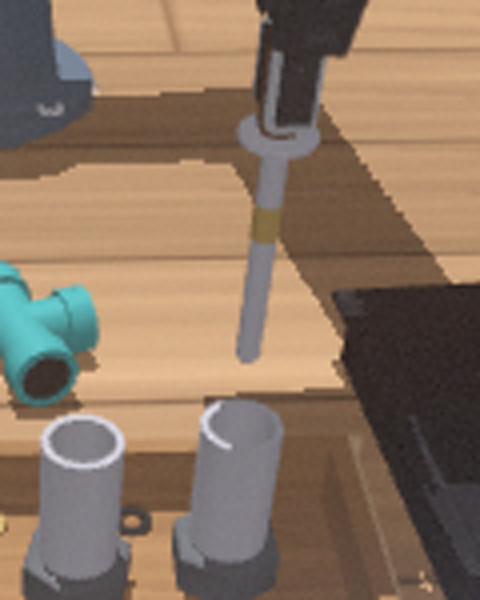

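```bash
cat > rod.py <<'E'
from h import *
# axis of the held rod from the scene depth: offset from TCP by height (scene x bias ~ +.0037)
st=manip.sense(); x,y,z=st['tcp_pos']
s=imaging.snapshot("scene"); P=pts(s)
m=(np.hypot(P[...,0]-x-.004,P[...,1]-y)<.016)&(P[...,2]<z-.034)&(P[...,2]>z-.16)&(P[...,2]>.122)
q=P[m]; print("tcp",st['tcp_pos'].round(4),"n",len(q),"zmin-tcp",(q[:,2].min()-z).round(4))
for h in np.arange(-.155,-.03,.02):
    k=abs(q[:,2]-z-h)<.01
    if k.sum()>3:
        mx,my=q[k,0].max(),np.median(q[k,1]); print("h %.3f dx %.4f dy %.4f n %d"%(h,mx-.006-x-.0037,my-y-.0008,k.sum()))
E
python3 rod.py
```

```text
tcp [0.5942 0.1277 0.3095] n 340 zmin-tcp -0.15
h -0.155 dx -0.0022 dy -0.0013 n 10
h -0.135 dx -0.0011 dy -0.0022 n 51
h -0.115 dx -0.0001 dy -0.0022 n 57
h -0.095 dx -0.0011 dy -0.0018 n 57
h -0.075 dx -0.0002 dy -0.0021 n 66
h -0.055 dx 0.0001 dy -0.0019 n 69
h -0.035 dx -0.0001 dy -0.0022 n 30
```

```bash
python3 -m creep '{"claw":[1.5,1.5,1.5,1.5,1.5,1.5,1.5,1.5,1.5,1.5,1.5,1.5],"dp":[[0.33,0.12,0.5],[0.33,0.12,1],[0.33,0.12,2],[0.33,0.12,3],[0.33,0.12,4],[0.33,0.12,5],[0.33,0.12,6],[0.33,0.12,6.8],[0.33,0.12,7.3],[0.33,0.12,7.6],[0.33,0.12,7.7],[0.33,0.12,7.7]],"roll":[0,0,0,0,0,0,0,0,0,0,0,0]}' 70
python3 look.py 6 .595 .129
```

```text
t: 7.35
tcp_pos: [0.5964, 0.1321, 0.233]
tool_rot: [0.707, 0.707, 0.0, 0.0]
force: [-0.2, 0.1, -2.2]
finger_gap: 0.22
tcp [0.5964 0.1321 0.233 ] F [-0.15  0.08 -2.15] t 7.35 gap 0.21980789876652837
wrist 679 [0.5948 0.129  0.0183] 0.1166
scene(x ~+.004) 157 [0.5975 0.1292 0.0176] 0.1169
scene(x ~+.004) 148 [0.6074 0.0479 0.0191] 0.1166
scene(x ~+.004) 151 [ 0.5913 -0.0453  0.0191] 0.1165
scene(x ~+.004) 154 [ 0.5924 -0.1403  0.0192] 0.1167
crop origin 311 80
```

View pics/z6.png

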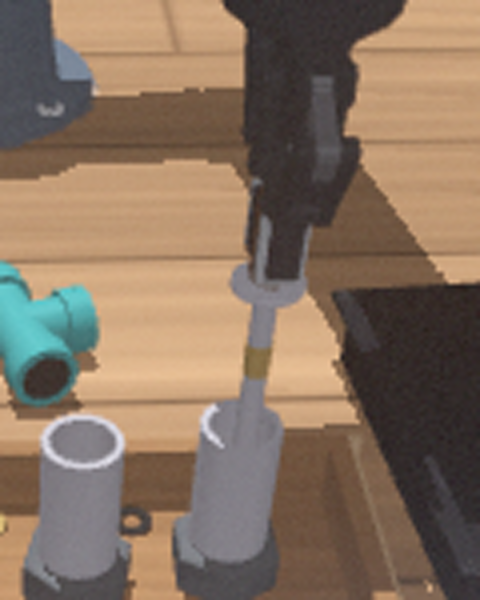

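```bash
python3 -m creep '{"claw":[1.5,1.5,1.5,1.5,1.5,1.5,1.5,1.5,1.5],"dp":[[0,0,0.15],[0,0,0.3],[0,0,0.45],[0,0,0.6],[0,0,0.75],[0,0,0.9],[0,0,1.0],[0,0,1.1],[0,0,1.1]],"roll":[0,0,0,0,0,0,0,0,0]}' 70; python3 -m creep '{"claw":[1.5,1.5,1.5],"dp":[[0,0,0.1],[0,0,0.2],[0,0,0.2]],"roll":[0,0,0]}' 70
```

```text
t: 8.35
tcp_pos: [0.5961, 0.1321, 0.2216]
tool_rot: [0.707, 0.707, -0.0, -0.0]
force: [0.3, -0.5, -2.0]
finger_gap: 0.218
t: 8.65
tcp_pos: [0.5965, 0.1321, 0.2208]
tool_rot: [0.707, 0.707, 0.0, 0.0]
force: [-1.0, -0.9, 5.3]
finger_gap: 0.217
```

```bash
python3 -m creep '{"claw":[1.5,1.5,1.5,1.5,1.5],"dp":[[0,0,0.05],[0,0,0.1],[0,0,0.1],[0,0,0.1],[0,0,0.1]],"roll":[0,0,0,0,0]}' 70;python3 look.py 7 .595 .129; python3 rod.py
```

```text
t: 9.15
tcp_pos: [0.5966, 0.1322, 0.2207]
tool_rot: [0.707, 0.707, 0.001, 0.001]
force: [-2.0, -0.1, 9.1]
finger_gap: 0.221
tcp [0.5966 0.1322 0.2207] F [-2.04 -0.1   9.06] t 9.15 gap 0.22052298766300155
wrist 706 [0.5949 0.1293 0.0181] 0.1166
scene(x ~+.004) 156 [0.5977 0.1291 0.0175] 0.117
scene(x ~+.004) 152 [0.6074 0.0479 0.0192] 0.1166
scene(x ~+.004) 151 [ 0.5912 -0.0455  0.0191] 0.1165
scene(x ~+.004) 157 [ 0.5924 -0.1402  0.0192] 0.1167
crop origin 311 80
tcp [0.5966 0.1322 0.2206] n 155 zmin-tcp -0.0985
h -0.095 dx -0.0010 dy -0.0020 n 31
h -0.075 dx -0.0002 dy -0.0023 n 51
h -0.055 dx -0.0007 dy -0.0019 n 55
h -0.035 dx -0.0012 dy -0.0025 n 18
```

View pics/z7.png

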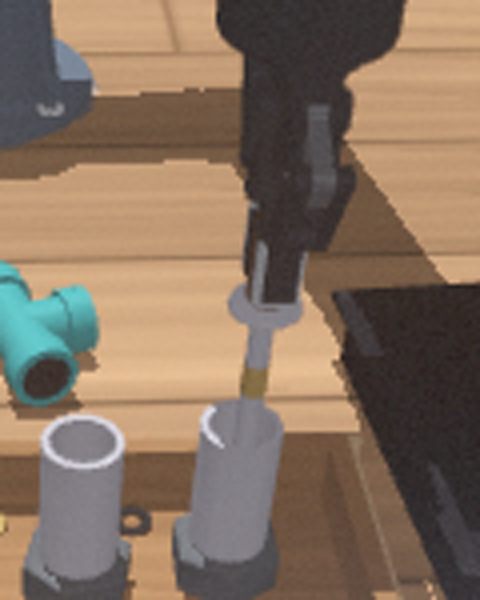

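```bash
python3 -m creep '{"claw":[1.5,1.5,1.5,1.5,1.5,1.5,1.5,1.5,1.5,1.5,1.5,1.5],"dp":[[0,0,-0.5],[0,0,-2],[0,0,-4],[0,0,-6],[0,0,-7.5],[-2,0.2,-8],[-4,0.4,-8],[-6,0.6,-8],[-7.8,0.8,-8],[-8.4,0.85,-8],[-8.4,0.85,-8],[-8.4,0.85,-8]],"roll":[0,0,0,0,0,0,0,0,0,0,0,0]}' 70
python3 look.py 8 .604 .0465;python3 rod.py
```

```text
t: 10.5
tcp_pos: [0.6045, 0.0486, 0.2986]
tool_rot: [0.707, 0.707, 0.0, -0.0]
force: [0.3, 0.5, -2.5]
finger_gap: 0.214
tcp [0.6045 0.0486 0.2986] F [ 0.32  0.48 -2.47] t 10.5 gap 0.21430002302782147
wrist 450 [0.6046 0.0469 0.019 ] 0.1165
scene(x ~+.004) 149 [0.5979 0.1294 0.0191] 0.1169
scene(x ~+.004) 155 [0.6074 0.0477 0.019 ] 0.1169
scene(x ~+.004) 149 [ 0.5913 -0.0453  0.0192] 0.1167
scene(x ~+.004) 159 [ 0.5922 -0.1403  0.0191] 0.1162
crop origin 270 84
tcp [0.6045 0.049  0.2987] n 325 zmin-tcp -0.1472
h -0.155 dx -0.0015 dy -0.0002 n 7
h -0.135 dx -0.0009 dy -0.0016 n 50
h -0.115 dx 0.0005 dy -0.0012 n 57
h -0.095 dx -0.0004 dy -0.0006 n 56
h -0.075 dx -0.0007 dy -0.0013 n 61
h -0.055 dx -0.0004 dy -0.0017 n 68
h -0.035 dx 0.0001 dy -0.0009 n 26
```

View pics/z8.png

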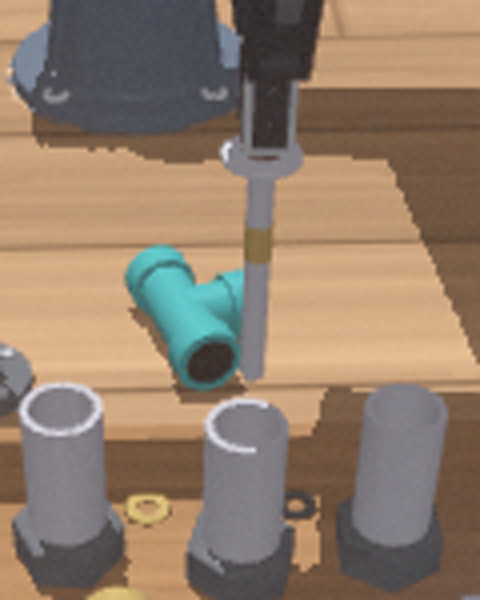

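```bash
python3 -m creep '{"claw":[1.5,1.5,1.5,1.5,1.5,1.5,1.5,1.5,1.5,1.5,1.5],"dp":[[0,0,0.5],[0,0,1.5],[0,0,2.5],[0,0,3.5],[0,0,4.5],[0,0,5.5],[0,0,6.2],[0,0,6.6],[0,0,6.8],[0,0,7],[0,0,7]],"roll":[0,0,0,0,0,0,0,0,0,0,0]}' 70
python3 -m creep '{"claw":[1.5,1.5,1.5,1.5,1.5,1.5,1.5,1.5,1.5,1.5,1.5],"dp":[[0,0,0.15],[0,0,0.3],[0,0,0.45],[0,0,0.6],[0,0,0.75],[0,0,0.9],[0,0,1.05],[0,0,1.2],[0,0,1.35],[0,0,1.5],[0,0,1.5]],"roll":[0,0,0,0,0,0,0,0,0,0,0]}' 70
python3 -m creep '{"claw":[1.5,1.5,1.5,1.5,1.5],"dp":[[0,0,0.1],[0,0,0.2],[0,0,0.3],[0,0,0.4],[0,0,0.4]],"roll":[0,0,0,0,0]}' 70
```

```text
t: 11.75
tcp_pos: [0.6048, 0.0481, 0.2289]
tool_rot: [0.707, 0.707, 0.0, 0.0]
force: [-0.1, 0.1, -1.8]
finger_gap: 0.215
t: 12.85
tcp_pos: [0.6045, 0.0481, 0.2135]
tool_rot: [0.707, 0.707, -0.0, -0.0]
force: [-0.0, 0.4, -2.3]
finger_gap: 0.214
t: 13.35
tcp_pos: [0.6046, 0.0481, 0.2096]
tool_rot: [0.707, 0.707, -0.0, -0.0]
force: [-0.0, 0.6, -2.0]
finger_gap: 0.215
```

```bash
python3 -m creep '{"claw":[1.5,1.5,1.5,1.5,1.5],"dp":[[0,0,0.1],[0,0,0.2],[0,0,0.2],[0,0,0.2],[0,0,0.2]],"roll":[0,0,0,0,0]}' 70
```

```text
t: 13.85
tcp_pos: [0.6047, 0.0481, 0.2079]
tool_rot: [0.707, 0.707, 0.0, 0.0]
force: [0.5, 0.1, -2.4]
finger_gap: 0.215
```

```bash
python3 -m creep '{"claw":[1.5,1.5,1.5,1.5,1.5,1.5,1.5],"dp":[[0,0,0.1],[0,0,0.2],[0,0,0.3],[0,0,0.4],[0,0,0.5],[0,0,0.6],[0,0,0.6]],"roll":[0,0,0,0,0,0,0]}' 70
python3 -m creep '{"claw":[1.5,1.5,1.5,1.5,1.5,1.5,1.5],"dp":[[0,0,0.1],[0,0,0.2],[0,0,0.3],[0,0,0.4],[0,0,0.5],[0,0,0.6],[0,0,0.6]],"roll":[0,0,0,0,0,0,0]}' 70
```

```text
t: 14.55
tcp_pos: [0.6046, 0.0481, 0.2016]
tool_rot: [0.707, 0.707, -0.0, -0.0]
force: [-0.1, 0.2, -1.9]
finger_gap: 0.22
t: 15.25
tcp_pos: [0.6046, 0.0481, 0.1956]
tool_rot: [0.707, 0.707, -0.0, -0.0]
force: [1.1, 0.4, -2.1]
finger_gap: 0.216
```

Tip about 0.0436; continue.

```bash
python3 -m creep '{"claw":[1.5,1.5,1.5,1.5,1.5,1.5,1.5],"dp":[[0,0,0.1],[0,0,0.2],[0,0,0.3],[0,0,0.4],[0,0,0.5],[0,0,0.6],[0,0,0.6]],"roll":[0,0,0,0,0,0,0]}' 70
python3 -m creep '{"claw":[1.5,1.5,1.5,1.5,1.5],"dp":[[0,0,0.1],[0,0,0.2],[0,0,0.25],[0,0,0.3],[0,0,0.3]],"roll":[0,0,0,0,0]}' 70
```

```text
t: 15.95
tcp_pos: [0.6046, 0.0481, 0.1896]
tool_rot: [0.707, 0.707, -0.0, -0.0]
force: [1.2, 0.4, -1.3]
finger_gap: 0.215
t: 16.45
tcp_pos: [0.6047, 0.0481, 0.187]
tool_rot: [0.707, 0.707, 0.0, 0.0]
force: [-0.4, 0.7, -1.1]
finger_gap: 0.213
```

```bash
python3 -m creep '{"claw":[1.5,1.5,1.5,1.5],"dp":[[0,0,0.05],[0,0,0.1],[0,0,0.1],[0,0,0.1]],"roll":[0,0,0,0]}' 70
python3 -m creep '{"claw":[1.5,1.5,1.5,1.5],"dp":[[0,0,0.05],[0,0,0.1],[0,0,0.1],[0,0,0.1]],"roll":[0,0,0,0]}' 70;python3 look.py 9 .604 .0465
```

```text
t: 16.85
tcp_pos: [0.6048, 0.0481, 0.1868]
tool_rot: [0.707, 0.707, 0.0, 0.0]
force: [-0.8, -0.0, 5.4]
finger_gap: 0.22
t: 17.25
tcp_pos: [0.6049, 0.0481, 0.1866]
tool_rot: [0.707, 0.707, 0.0, 0.001]
force: [-2.1, 0.1, 8.6]
finger_gap: 0.216
tcp [0.6049 0.0481 0.1866] F [-2.12  0.06  8.62] t 17.25 gap 0.21585882913124652
wrist 814 [0.6045 0.0484 0.0174] 0.1166
scene(x ~+.004) 147 [0.5978 0.1296 0.0191] 0.1168
scene(x ~+.004) 164 [0.6074 0.0477 0.0176] 0.117
scene(x ~+.004) 145 [ 0.5912 -0.0453  0.0192] 0.1166
scene(x ~+.004) 154 [ 0.5924 -0.1402  0.0191] 0.1166
crop origin 270 84
```

View pics/z9.png

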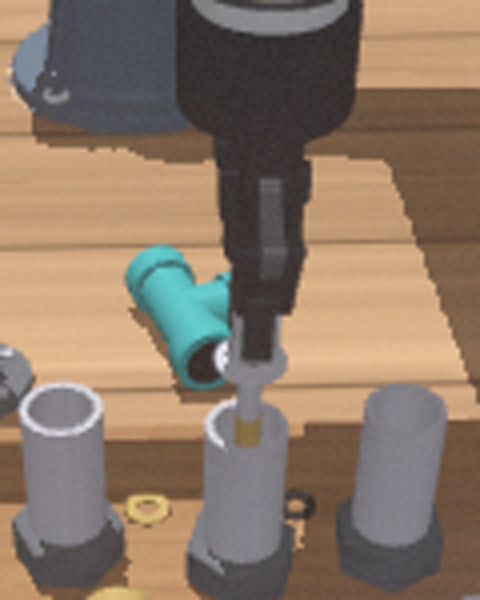

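```bash
python3 -m creep '{"claw":[1.5,1.5,1.5,1.5,1.5,1.5,1.5,1.5,1.5,1.5,1.5,1.5],"dp":[[0,0,-0.5],[0,0,-3],[0,0,-6],[0,0,-9],[0,0,-11],[-2,-0.4,-11.4],[-4,-0.8,-11.4],[-6.5,-1.2,-11.4],[-8.5,-1.6,-11.4],[-9.35,-1.7,-11.4],[-9.35,-1.7,-11.4],[-9.35,-1.7,-11.4]],"roll":[0,0,0,0,0,0,0,0,0,0,0,0]}' 70
python3 look.py 10 .588 -.0465;python3 rod.py
```

```text
t: 18.55
tcp_pos: [0.5878, -0.0448, 0.2986]
tool_rot: [0.707, 0.707, 0.0, -0.0]
force: [-0.4, 0.3, -1.3]
finger_gap: 0.218
tcp [ 0.5878 -0.0448  0.2986] F [-0.4   0.35 -1.28] t 18.55 gap 0.21770664156399835
wrist 442 [ 0.5883 -0.0464  0.019 ] 0.1166
scene(x ~+.004) 152 [0.5977 0.1297 0.0191] 0.1168
scene(x ~+.004) 150 [0.6074 0.0477 0.0191] 0.1168
scene(x ~+.004) 158 [ 0.5914 -0.0455  0.0192] 0.1165
scene(x ~+.004) 154 [ 0.5923 -0.1403  0.0191] 0.1166
crop origin 224 80
tcp [ 0.5878 -0.0444  0.2987] n 325 zmin-tcp -0.1478
h -0.155 dx -0.0015 dy -0.0008 n 6
h -0.135 dx 0.0008 dy 0.0005 n 49
h -0.115 dx -0.0009 dy -0.0003 n 55
h -0.095 dx -0.0011 dy -0.0006 n 56
h -0.075 dx -0.0005 dy 0.0001 n 65
h -0.055 dx -0.0006 dy -0.0006 n 67
h -0.035 dx -0.0003 dy 0.0000 n 27
```

View pics/z10.png

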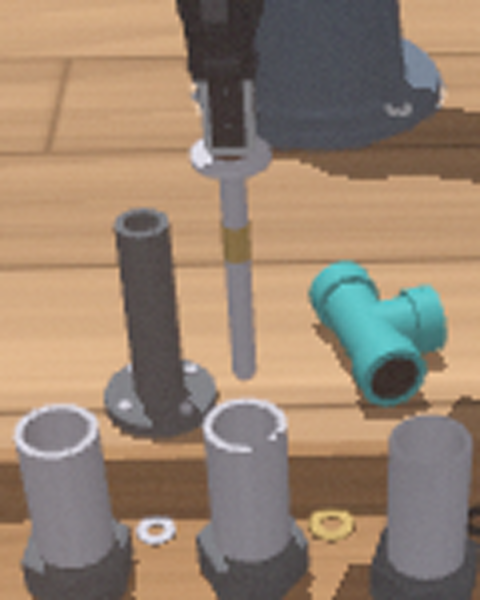

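```bash
python3 -m creep '{"claw":[1.5,1.5,1.5,1.5,1.5,1.5,1.5,1.5,1.5,1.5,1.5],"dp":[[-0.15,0,0.5],[-0.15,0,1.5],[-0.15,0,2.5],[-0.15,0,3.5],[-0.15,0,4.5],[-0.15,0,5.5],[-0.15,0,6.2],[-0.15,0,6.6],[-0.15,0,6.8],[-0.15,0,7],[-0.15,0,7]],"roll":[0,0,0,0,0,0,0,0,0,0,0]}' 70
python3 -m creep '{"claw":[1.5,1.5,1.5,1.5,1.5,1.5,1.5,1.5],"dp":[[0,0,0.1],[0,0,0.2],[0,0,0.3],[0,0,0.4],[0,0,0.5],[0,0,0.6],[0,0,0.7],[0,0,0.7]],"roll":[0,0,0,0,0,0,0,0]}' 70
python3 -m creep '{"claw":[1.5,1.5,1.5],"dp":[[0,0,0.1],[0,0,0.2],[0,0,0.2]],"roll":[0,0,0]}' 70
```

```text
t: 19.8
tcp_pos: [0.5878, -0.0469, 0.2289]
tool_rot: [0.707, 0.707, 0.0, 0.0]
force: [-0.6, -0.0, -2.4]
finger_gap: 0.216
t: 20.6
tcp_pos: [0.5876, -0.0469, 0.2216]
tool_rot: [0.707, 0.707, -0.0, -0.0]
force: [-0.4, -0.8, -2.3]
finger_gap: 0.218
t: 20.9
tcp_pos: [0.5876, -0.0468, 0.2196]
tool_rot: [0.707, 0.707, -0.0, -0.0]
force: [0.6, 0.4, -2.2]
finger_gap: 0.219
```

```bash
python3 -m creep '{"claw":[1.5,1.5,1.5,1.5,1.5,1.5,1.5,1.5],"dp":[[0,0,0.1],[0,0,0.2],[0,0,0.3],[0,0,0.4],[0,0,0.5],[0,0,0.6],[0,0,0.7],[0,0,0.7]],"roll":[0,0,0,0,0,0,0,0]}' 70
python3 -m creep '{"claw":[1.5,1.5,1.5,1.5,1.5,1.5,1.5,1.5],"dp":[[0,0,0.1],[0,0,0.2],[0,0,0.3],[0,0,0.4],[0,0,0.5],[0,0,0.6],[0,0,0.7],[0,0,0.7]],"roll":[0,0,0,0,0,0,0,0]}' 70
python3 -m creep '{"claw":[1.5,1.5,1.5,1.5,1.5,1.5,1.5,1.5],"dp":[[0,0,0.1],[0,0,0.2],[0,0,0.3],[0,0,0.4],[0,0,0.5],[0,0,0.6],[0,0,0.7],[0,0,0.7]],"roll":[0,0,0,0,0,0,0,0]}' 70
python3 -m creep '{"claw":[1.5,1.5,1.5,1.5,1.5,1.5,1.5,1.5],"dp":[[0,0,0.1],[0,0,0.2],[0,0,0.3],[0,0,0.4],[0,0,0.5],[0,0,0.6],[0,0,0.7],[0,0,0.7]],"roll":[0,0,0,0,0,0,0,0]}' 70 | tee /dev/stderr | grep -q force
```

```text
t: 21.7
tcp_pos: [0.5876, -0.0469, 0.2126]
tool_rot: [0.707, 0.707, -0.0, -0.0]
force: [0.4, -0.1, -1.9]
finger_gap: 0.216
t: 22.5
tcp_pos: [0.5876, -0.0469, 0.2056]
tool_rot: [0.707, 0.707, -0.0, -0.0]
force: [0.1, 0.2, -2.8]
finger_gap: 0.216
t: 23.3
tcp_pos: [0.5876, -0.0469, 0.1986]
tool_rot: [0.707, 0.707, -0.0, -0.0]
force: [-0.0, 0.4, -1.6]
finger_gap: 0.214t: 24.1
tcp_pos: [0.5876, -0.0469, 0.1916]
tool_rot: [0.707, 0.707, -0.0, -0.0]
force: [-0.2, -0.1, -1.7]
finger_gap: 0.219
```

Tip about 0.0396; continue.

```bash
python3 -m creep '{"claw":[1.5,1.5,1.5,1.5,1.5,1.5,1.5,1.5],"dp":[[0,0,0.1],[0,0,0.2],[0,0,0.3],[0,0,0.4],[0,0,0.5],[0,0,0.6],[0,0,0.7],[0,0,0.7]],"roll":[0,0,0,0,0,0,0,0]}' 70
python3 -m creep '{"claw":[1.5,1.5,1.5,1.5,1.5],"dp":[[0,0,0.1],[0,0,0.2],[0,0,0.3],[0,0,0.4],[0,0,0.4]],"roll":[0,0,0,0,0]}' 70
```

```text
t: 24.9
tcp_pos: [0.5876, -0.0469, 0.1846]
tool_rot: [0.707, 0.707, -0.0, -0.0]
force: [0.1, -0.6, -2.0]
finger_gap: 0.215
t: 25.4
tcp_pos: [0.5876, -0.0469, 0.1806]
tool_rot: [0.707, 0.707, -0.0, -0.0]
force: [-0.6, -0.1, -2.2]
finger_gap: 0.21
```

```bash
python3 -m creep '{"claw":[1.5,1.5,1.5,1.5,1.5],"dp":[[0,0,0.1],[0,0,0.2],[0,0,0.2],[0,0,0.2],[0,0,0.2]],"roll":[0,0,0,0,0]}' 70
```

```text
t: 25.9
tcp_pos: [0.5878, -0.0469, 0.179]
tool_rot: [0.707, 0.707, 0.0, 0.0]
force: [0.8, 0.2, -0.7]
finger_gap: 0.213
```

```bash
python3 -m creep '{"claw":[1.5,1.5,1.5,1.5],"dp":[[0,0,0.05],[0,0,0.1],[0,0,0.1],[0,0,0.1]],"roll":[0,0,0,0]}' 70
python3 -m creep '{"claw":[1.5,1.5,1.5,1.5],"dp":[[0,0,0.05],[0,0,0.1],[0,0,0.1],[0,0,0.1]],"roll":[0,0,0,0]}' 70;python3 look.py 11 .588 -.0465
```

```text
t: 26.3
tcp_pos: [0.5879, -0.047, 0.1788]
tool_rot: [0.707, 0.707, 0.0, 0.0]
force: [0.2, 0.8, 6.0]
finger_gap: 0.218
t: 26.7
tcp_pos: [0.5881, -0.047, 0.1786]
tool_rot: [0.707, 0.707, 0.0, 0.001]
force: [-2.5, 0.2, 9.5]
finger_gap: 0.213
tcp [ 0.5881 -0.047   0.1786] F [-2.51  0.15  9.5 ] t 26.7 gap 0.21307693108017348
wrist 807 [ 0.5883 -0.0458  0.0184] 0.1165
scene(x ~+.004) 154 [0.5978 0.1297 0.0193] 0.1166
scene(x ~+.004) 152 [0.6075 0.0477 0.019 ] 0.1168
scene(x ~+.004) 157 [ 0.5913 -0.0453  0.0174] 0.1169
scene(x ~+.004) 151 [ 0.5922 -0.1402  0.0192] 0.1167
crop origin 224 80
```

View pics/z11.png

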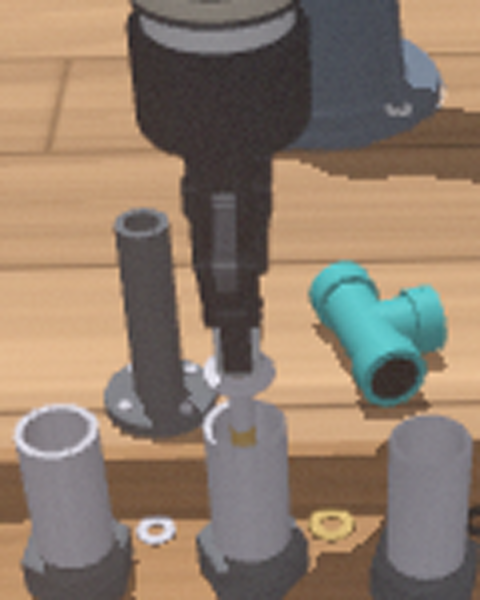

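```bash
python3 -m creep '{"claw":[1.5,1.5,1.5,1.5,1.5,1.5,1.5,1.5,1.5,1.5,1.5,1.5],"dp":[[0,0,-0.5],[0,0,-3],[0,0,-6.5],[0,0,-9.5],[0,0,-12],[-2,0,-12],[-4,0,-12],[-6.5,0,-12],[-8.5,0.1,-12],[-9.4,0.1,-12],[-9.4,0.1,-12],[-9.4,0.1,-12]],"roll":[0,0,0,0,0,0,0,0,0,0,0,0]}' 70
python3 look.py 12 .589 -.141;python3 rod.py
```

```text
t: 28.0
tcp_pos: [0.5884, -0.1402, 0.2964]
tool_rot: [0.707, 0.707, 0.0, -0.001]
force: [1.0, 0.1, -2.4]
finger_gap: 0.216
tcp [ 0.5884 -0.1402  0.2964] F [ 1.02  0.15 -2.39] t 28.0 gap 0.215687033896815
wrist 451 [ 0.5896 -0.1416  0.019 ] 0.1165
scene(x ~+.004) 151 [0.598  0.1295 0.0191] 0.1166
scene(x ~+.004) 150 [0.6075 0.0478 0.0191] 0.1168
scene(x ~+.004) 147 [ 0.5911 -0.0456  0.0191] 0.1166
scene(x ~+.004) 153 [ 0.5923 -0.1401  0.0191] 0.1166
crop origin 176 81
tcp [ 0.5885 -0.1397  0.2966] n 333 zmin-tcp -0.1495
h -0.155 dx -0.0018 dy -0.0001 n 9
h -0.135 dx -0.0008 dy 0.0010 n 52
h -0.115 dx -0.0010 dy 0.0010 n 52
h -0.095 dx -0.0013 dy 0.0010 n 60
h -0.075 dx -0.0002 dy 0.0009 n 62
h -0.055 dx -0.0004 dy 0.0009 n 68
h -0.035 dx -0.0009 dy 0.0005 n 30
```

View pics/z12.png

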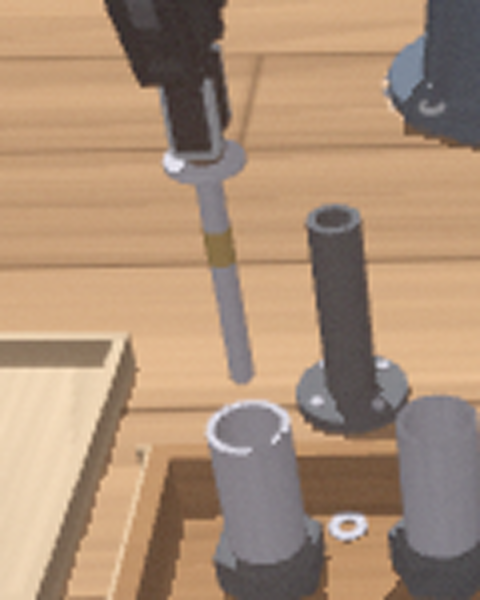

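```bash
python3 -m creep '{"claw":[1.5,1.5,1.5,1.5,1.5,1.5,1.5,1.5,1.5,1.5,1.5],"dp":[[-0.15,0.1,0.5],[-0.15,0.1,1.5],[-0.15,0.1,2.5],[-0.15,0.1,3.5],[-0.15,0.1,4.5],[-0.15,0.1,5.5],[-0.15,0.1,6.2],[-0.15,0.1,6.5],[-0.15,0.1,6.7],[-0.15,0.1,6.8],[-0.15,0.1,6.8]],"roll":[0,0,0,0,0,0,0,0,0,0,0]}' 70
python3 -m creep '{"claw":[1.5,1.5,1.5,1.5,1.5,1.5,1.5,1.5],"dp":[[0,0,0.1],[0,0,0.2],[0,0,0.3],[0,0,0.4],[0,0,0.5],[0,0,0.6],[0,0,0.7],[0,0,0.7]],"roll":[0,0,0,0,0,0,0,0]}' 70
python3 -m creep '{"claw":[1.5,1.5,1.5,1.5,1.5,1.5,1.5,1.5],"dp":[[0,0,0.1],[0,0,0.2],[0,0,0.3],[0,0,0.4],[0,0,0.5],[0,0,0.6],[0,0,0.7],[0,0,0.7]],"roll":[0,0,0,0,0,0,0,0]}' 70
```

```text
t: 29.25
tcp_pos: [0.5899, -0.1425, 0.2291]
tool_rot: [0.707, 0.707, 0.0, 0.0]
force: [-0.3, 0.0, -2.7]
finger_gap: 0.214
t: 30.05
tcp_pos: [0.5896, -0.1424, 0.2216]
tool_rot: [0.707, 0.707, -0.0, -0.0]
force: [0.1, 0.8, -3.3]
finger_gap: 0.219
t: 30.85
tcp_pos: [0.5896, -0.1423, 0.2146]
tool_rot: [0.707, 0.707, -0.0, -0.0]
force: [-0.3, 0.0, -2.5]
finger_gap: 0.215
```

Tip about 0.0626.

```bash
python3 -m creep '{"claw":[1.5,1.5,1.5,1.5,1.5,1.5],"dp":[[0,0,0.1],[0,0,0.2],[0,0,0.3],[0,0,0.4],[0,0,0.5],[0,0,0.5]],"roll":[0,0,0,0,0,0]}' 70
python3 -m creep '{"claw":[1.5,1.5,1.5,1.5],"dp":[[0,0,0.1],[0,0,0.2],[0,0,0.2],[0,0,0.2]],"roll":[0,0,0,0]}' 70
```

```text
t: 31.45
tcp_pos: [0.5896, -0.1423, 0.2096]
tool_rot: [0.707, 0.707, -0.0, -0.0]
force: [0.2, 1.0, -1.8]
finger_gap: 0.217
t: 31.85
tcp_pos: [0.5899, -0.1425, 0.2087]
tool_rot: [0.707, 0.707, 0.0, 0.0]
force: [-1.4, -0.1, 5.8]
finger_gap: 0.218
```

```bash
python3 -m creep '{"claw":[1.5,1.5,1.5,1.5],"dp":[[0,0,0.05],[0,0,0.1],[0,0,0.1],[0,0,0.1]],"roll":[0,0,0,0]}' 70;python3 look.py 13 .589 -.141
```

```text
t: 32.25
tcp_pos: [0.5901, -0.1426, 0.2086]
tool_rot: [0.707, 0.707, 0.0, 0.001]
force: [-2.7, 0.4, 9.8]
finger_gap: 0.218
tcp [ 0.5901 -0.1426  0.2086] F [-2.67  0.38  9.82] t 32.25 gap 0.21759396918260268
wrist 789 [ 0.5895 -0.1408  0.0178] 0.1166
scene(x ~+.004) 146 [0.598  0.1296 0.0191] 0.1169
scene(x ~+.004) 152 [0.6074 0.0477 0.0191] 0.1167
scene(x ~+.004) 148 [ 0.5912 -0.0455  0.0191] 0.1167
scene(x ~+.004) 161 [ 0.5926 -0.1401  0.0174] 0.1167
crop origin 176 81
```

View pics/z13.png

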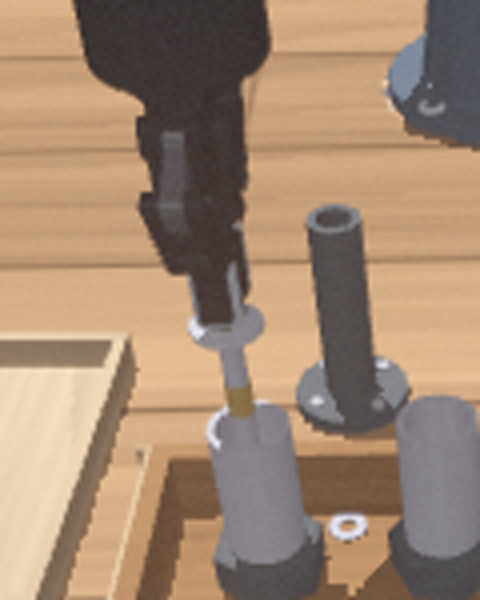

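```bash
python3 -m creep '{"claw":[1.5,1.5,1.5,1.5,1.5,1.5,1.5,1.5,1.5,1.5,1.5,1.5],"dp":[[0,0,-0.5],[0,0,-3],[0,0,-6.5],[0,0,-9],[0,-1.5,-9.7],[0.5,-4,-9.7],[1,-7,-9.7],[2,-10,-9.7],[2.5,-13,-9.7],[3.2,-15.5,-9.7],[3.4,-16.4,-9.7],[3.4,-16.4,-9.7]],"roll":[0,0,0,0,0,0,0,0,0,0,0,0]}' 70
python3 look.py 14 .425 -.108;python3 rod.py
python3 - <<'E'
from h import *
for n in("wrist","scene"):
    s=imaging.snapshot(n);P=pts(s,n=="wrist")
    d=np.hypot(P[...,0]-.426,P[...,1]+.108); q=P[(d<.025)&(P[...,2]>.129)&(P[...,2]<.14)]
    print(n,len(q),np.round(circ(q[:,:2]),4),np.median(q[:,2]))
    q=P[(d<.045)&(P[...,2]>.0)&(P[...,2]<.03)]
E
```

```text
t: 33.55
tcp_pos: [0.4239, -0.1077, 0.3031]
tool_rot: [0.707, 0.707, -0.0, -0.001]
force: [-0.3, 0.2, -1.7]
finger_gap: 0.213
tcp [ 0.4239 -0.1077  0.3031] F [-0.29  0.21 -1.65] t 33.55 gap 0.21277621693312654
wrist 80 [ 0.4249 -0.1057  0.0129] 0.1186
scene(x ~+.004) 149 [0.598  0.1295 0.0191] 0.1167
scene(x ~+.004) 154 [0.6074 0.0477 0.019 ] 0.1167
scene(x ~+.004) 150 [ 0.5912 -0.0454  0.0191] 0.1166
scene(x ~+.004) 151 [ 0.5922 -0.1402  0.0192] 0.1168
crop origin 199 36
tcp [ 0.4266 -0.109   0.3038] n 268 zmin-tcp -0.1484
h -0.155 dx 0.0007 dy -0.0014 n 8
h -0.135 dx -0.0003 dy 0.0004 n 42
h -0.115 dx 0.0005 dy 0.0002 n 42
h -0.095 dx -0.0003 dy 0.0003 n 45
h -0.075 dx -0.0001 dy 0.0004 n 50
h -0.055 dx 0.0006 dy 0.0003 n 53
h -0.035 dx -0.0002 dy -0.0000 n 28
wrist 436 [ 0.4248 -0.1086  0.0133] 0.134502725416275
scene 96 [ 0.4281 -0.1076  0.0133] 0.13433120705138638
```

View pics/z14.png

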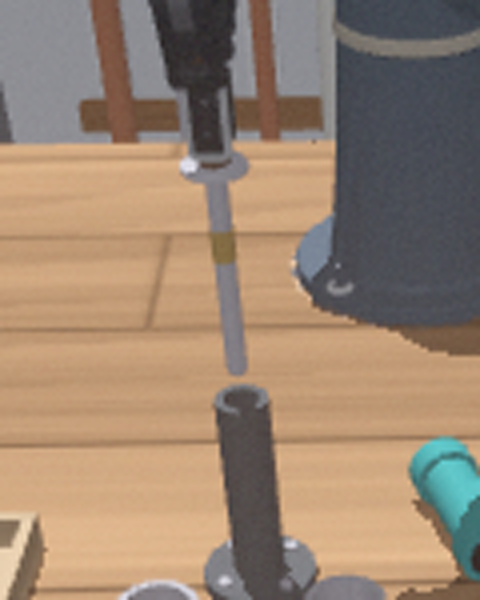

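View pics/w14.png

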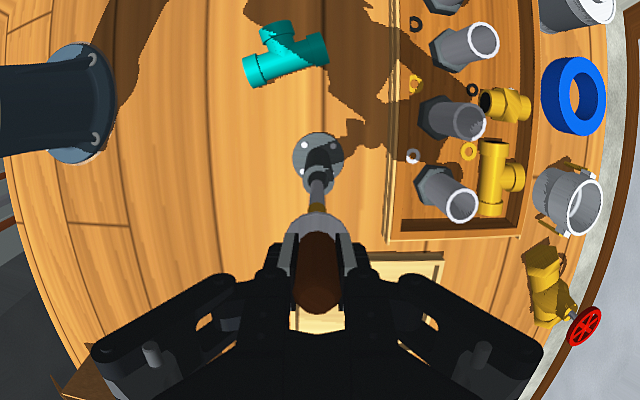

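```bash
python3 -m creep '{"claw":[1.5,1.5,1.5,1.5,1.5,1.5,1.5],"dp":[[0.04,-0.18,0],[0.04,-0.18,0.5],[0.04,-0.18,1],[0.04,-0.18,1.5],[0.04,-0.18,2],[0.04,-0.18,2.5],[0.04,-0.18,2.5]],"roll":[0,0,0,0,0,0,0]}' 70; python3 look.py 15 .425 -.108
```

```text
t: 34.5
tcp_pos: [0.4234, -0.1077, 0.278]
tool_rot: [0.707, 0.707, -0.0, -0.001]
force: [0.6, -0.2, -1.6]
finger_gap: 0.218
tcp [ 0.4234 -0.1077  0.278 ] F [ 0.55 -0.24 -1.63] t 34.5 gap 0.21828526125749065
wrist 102 [ 0.4249 -0.1058  0.0128] 0.1186
scene(x ~+.004) 152 [0.5977 0.1297 0.0191] 0.1165
scene(x ~+.004) 156 [0.6076 0.0478 0.0191] 0.1169
scene(x ~+.004) 152 [ 0.5912 -0.0455  0.0192] 0.1166
scene(x ~+.004) 159 [ 0.5924 -0.1402  0.0191] 0.1164
crop origin 199 36
```

View pics/z15.png

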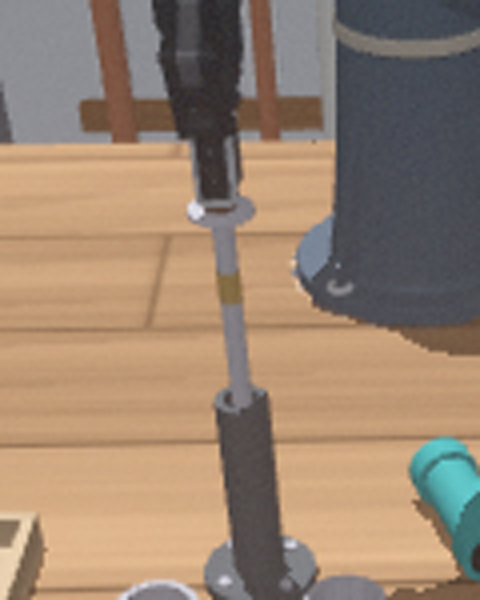

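```bash
python3 -m creep '{"claw":[1.5,1.5,1.5,1.5,1.5,1.5,1.5,1.5,1.5,1.5,1.5,1.5],"dp":[[-0.05,0.12,0.5],[-0.05,0.12,1.5],[-0.05,0.12,2.5],[-0.05,0.12,3.5],[-0.05,0.12,4.5],[-0.05,0.12,5.5],[-0.05,0.12,6.5],[-0.05,0.12,7.5],[-0.05,0.12,8.5],[-0.05,0.12,9.5],[-0.05,0.12,10.3],[-0.05,0.12,10.3]],"roll":[0,0,0,0,0,0,0,0,0,0,0,0]}' 70
python3 -m creep '{"claw":[1.5,1.5,1.5,1.5,1.5,1.5,1.5],"dp":[[0,0,0.15],[0,0,0.3],[0,0,0.4],[0,0,0.5],[0,0,0.6],[0,0,0.7],[0,0,0.75]],"roll":[0,0,0,0,0,0,0]}' 70
```

```text
t: 35.8
tcp_pos: [0.4245, -0.1082, 0.1747]
tool_rot: [0.707, 0.707, -0.0, -0.001]
force: [-0.5, 0.3, -2.2]
finger_gap: 0.218
t: 36.5
tcp_pos: [0.4251, -0.1085, 0.1683]
tool_rot: [0.707, 0.707, -0.0, 0.0]
force: [0.2, 0.1, -2.0]
finger_gap: 0.216
```

```bash
python3 -m creep '{"claw":[1.5,1.5,1.5,1.5,1.5,1.5],"dp":[[0,0,0.1],[0,0,0.2],[0,0,0.25],[0,0,0.3],[0,0,0.35],[0,0,0.35]],"roll":[0,0,0,0,0,0]}' 70
```

```text
t: 37.1
tcp_pos: [0.4251, -0.1085, 0.1652]
tool_rot: [0.707, 0.707, 0.0, 0.0]
force: [-1.4, 0.4, 4.3]
finger_gap: 0.214
```

```bash
python3 -m creep '{"claw":[2.5,4,5.5,5.5,5.5,5.5,5.5,5.5,5.5,5.5,5.5,5.5],"dp":[[0,0,0],[0,0,0],[0,0,0],[0,0,0],[0,0,0],[0,0,-1],[0,0,-3],[0,0,-5],[0,0,-8],[0,0,-11],[0,0,-12.5],[0,0,-12.5]],"roll":[0,0,0,0,0,0,0,0,0,0,0,0]}' 70; python3 look.py 16 .425 -.108
python3 - <<'E'
from h import *
s=imaging.snapshot("wrist");P=pts(s,True)
d=np.hypot(P[...,0]-.426,P[...,1]+.108); q=P[(d<.02)&(P[...,2]>.186)&(P[...,2]<.2)]
print(len(q),q.mean(0),q[:,2].max())
E
```

```text
t: 38.3
tcp_pos: [0.4264, -0.1091, 0.2926]
tool_rot: [0.707, 0.707, 0.001, 0.003]
force: [0.6, 0.1, -0.7]
finger_gap: 0.64
tcp [ 0.4264 -0.1091  0.2926] F [ 0.63  0.09 -0.72] t 38.3 gap 0.6399170557416717
wrist 54 [ 0.4247 -0.1089  0.0155] 0.118
scene(x ~+.004) 150 [0.5977 0.1297 0.0192] 0.1168
scene(x ~+.004) 154 [0.6075 0.0477 0.0191] 0.1166
scene(x ~+.004) 152 [ 0.5912 -0.0454  0.0192] 0.1166
scene(x ~+.004) 156 [ 0.5924 -0.1403  0.0191] 0.1165
crop origin 199 36
411 [ 0.42510019 -0.10860587  0.18893319] 0.19187540993096414
```

View pics/z16.png

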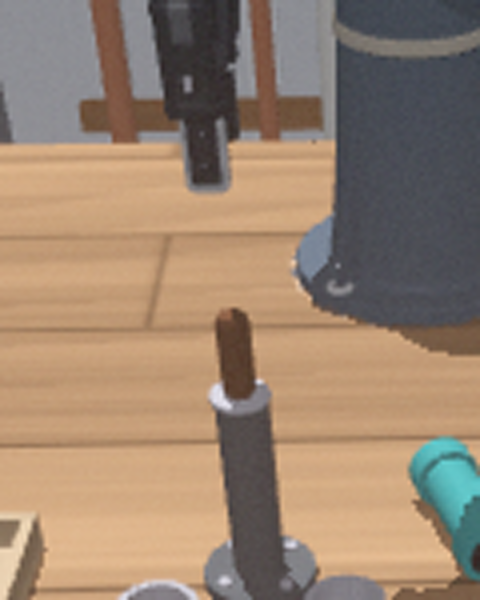

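```bash
python3 -m creep '{"claw":[7.5,7.5,7.5,7.5,7.5,7.5,7.5,7.5,7.5,7.5],"dp":[[0,1,0],[-0.5,4,0],[-1.2,7,0],[-2,10,0],[-2.6,13,2],[-3.2,15.5,4],[-3.25,16.4,5],[-3.25,16.4,7],[-3.25,16.4,8],[-3.25,16.4,8]],"roll":[0,0,0,0,0,0,0,0,0,0]}' 90; python3 look.py 17 .589 -.141
```

```text
t: 39.45
tcp_pos: [0.5873, -0.1401, 0.2077]
tool_rot: [0.707, 0.707, -0.001, -0.003]
force: [-0.4, 0.5, 0.6]
finger_gap: 0.878
tcp [ 0.5873 -0.1401  0.2077] F [-0.42  0.53  0.59] t 39.45 gap 0.8776950393235593
wrist 993 [ 0.5896 -0.1416  0.019 ] 0.1165
scene(x ~+.004) 148 [0.5978 0.1297 0.0191] 0.1168
scene(x ~+.004) 152 [0.6076 0.0479 0.0191] 0.1169
scene(x ~+.004) 149 [ 0.5913 -0.0455  0.0191] 0.1169
scene(x ~+.004) 150 [ 0.5921 -0.1402  0.0191] 0.1164
crop origin 176 81
```

View pics/w17.png

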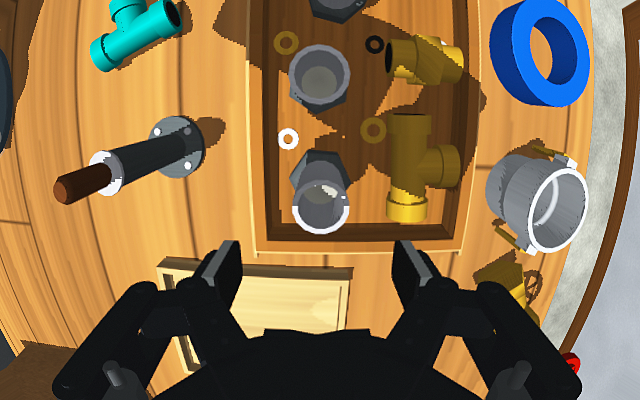

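```bash
python3 -m creep '{"claw":[7.5,7.5,7.5,7.5,7.5,7.5,7.5,7.5,7.5,7.5],"dp":[[-0.05,0,0],[-0.05,0,1],[-0.05,0,3],[-0.05,0,5],[-0.05,0,7],[-0.05,0,9],[-0.05,0,10.2],[-0.05,0,11],[-0.05,0,11.4],[-0.05,0,11.4]],"roll":[0,0,0,0,0,0,0,0,0,0]}' 90;python3 -m creep '{"claw":[6,5,4,3.5,3.5,3.5,3.5,3.5,3.5],"dp":[[0,0,0],[0,0,0],[0,0,0],[0,0,0],[0,0,0],[0,0,0],[0,0,0],[0,0,0],[0,0,0]],"roll":[0,0,0,0,0,0,0,0,0]}' 90
```

```text
t: 40.55
tcp_pos: [0.5892, -0.1415, 0.0958]
tool_rot: [0.707, 0.707, 0.0, 0.0]
force: [-0.0, 0.2, 0.1]
finger_gap: 0.879
t: 41.45
tcp_pos: [0.5897, -0.1417, 0.097]
tool_rot: [0.707, 0.707, 0.0, 0.001]
force: [-1.1, -0.4, 6.1]
finger_gap: 0.492
```

```bash
python3 -m creep '{"claw":[3.5,3.5,3.5,3.5,3.5,3.5,3.5,3.5],"dp":[[0,0,-0.5],[0,0,-1.5],[0,0,-4],[0,0,-7],[0,0,-10],[0,0,-13],[0,0,-15],[0,0,-15.3]],"roll":[0,0,0,0,0,0,0,0]}' 90;python3 look.py 18 .589 -.141
```

```text
t: 42.25
tcp_pos: [0.5902, -0.1419, 0.2516]
tool_rot: [0.707, 0.707, 0.001, 0.002]
force: [1.0, 0.2, -5.4]
finger_gap: 0.492
tcp [ 0.5902 -0.1419  0.2516] F [ 1.    0.23 -5.42] t 42.25 gap 0.4919014305105868
scene(x ~+.004) 148 [0.598  0.1297 0.0191] 0.1169
scene(x ~+.004) 149 [0.6076 0.0478 0.019 ] 0.1168
scene(x ~+.004) 145 [ 0.5912 -0.0454  0.0191] 0.1166
crop origin 176 81
```

View pics/s18.png

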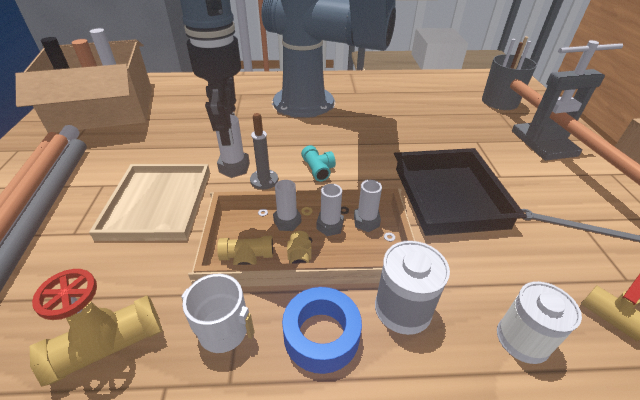

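```bash
python3 -m creep '{"claw":[3.5,3.5,3.5,3.5,3.5,3.5,3.5,3.5,3.5,3.5,3.5,3.5],"dp":[[1,0,0],[3.5,-0.5,0],[7.5,-1,0],[12,-2,0],[16.5,-2.5,0],[21,-3.3,0],[25.5,-4,0],[30,-4.7,0],[34.5,-5.5,0],[39,-6.3,0],[43.5,-7,0],[47,-7.7,0]],"roll":[0,0,0,0,0,0,0,0,0,0,0,0]}' 90; python3 -m creep '{"claw":[3.5,3.5,3.5,3.5],"dp":[[3.5,-0.5,0],[5.6,-0.8,0],[5.6,-0.8,0],[5.6,-0.8,0]],"roll":[0,0,0,0]}' 90; python3 look.py 19 .505 .385
```

```text
t: 43.55
tcp_pos: [0.5097, 0.3314, 0.2467]
tool_rot: [0.707, 0.708, -0.002, -0.001]
force: [-0.7, -0.3, -4.9]
finger_gap: 0.495
t: 43.95
tcp_pos: [0.5024, 0.3846, 0.2467]
tool_rot: [0.706, 0.708, -0.002, -0.0]
force: [-0.2, 0.6, -5.6]
finger_gap: 0.49
tcp [0.5024 0.3846 0.2467] F [-0.21  0.64 -5.59] t 43.95 gap 0.4904977726976096
scene(x ~+.004) 152 [0.5979 0.1296 0.0191] 0.1167
scene(x ~+.004) 158 [0.6075 0.0478 0.019 ] 0.1167
scene(x ~+.004) 152 [ 0.5913 -0.0454  0.0191] 0.1166
crop origin 419 52
```

View pics/w19.png

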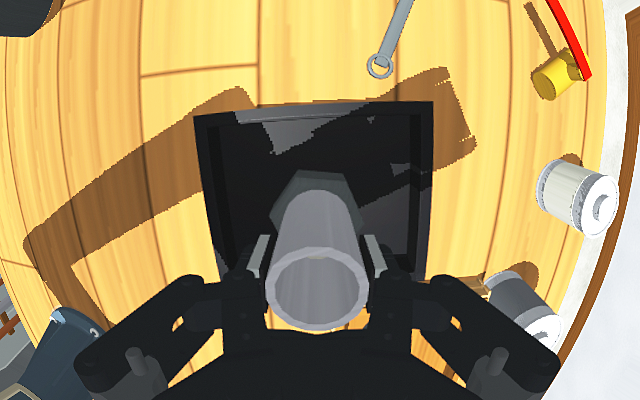

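View pics/s19.png

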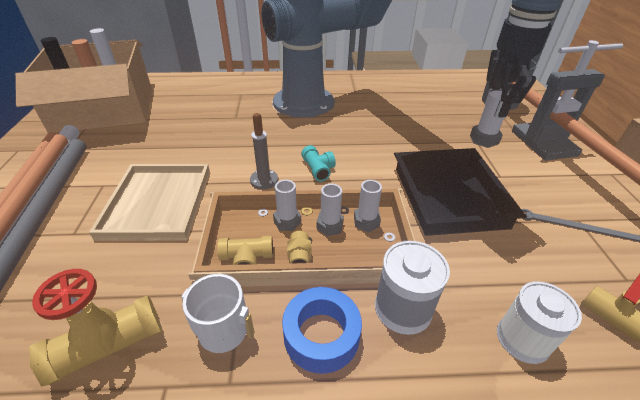

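```bash
python3 -m creep '{"claw":[3.5,3.5,3.5,3.5,3.5,3.5,3.5,3.5,3.5,3.5],"dp":[[0,0,1],[0,0,3],[0,0,5],[0,0,7],[0,0,9],[0,0,11],[0,0,12.5],[0,0,13.7],[0,0,14.4],[0,0,14.6]],"roll":[0,0,0,0,0,0,0,0,0,0]}' 90; python3 -m creep '{"claw":[3.5,3.5,3.5,3.5,3.5,3.5,3.5],"dp":[[0,0,0.2],[0,0,0.3],[0,0,0.4],[0,0,0.5],[0,0,0.6],[0,0,0.7],[0,0,0.8]],"roll":[0,0,0,0,0,0,0]}' 90
```

```text
t: 45.05
tcp_pos: [0.504, 0.3842, 0.1021]
tool_rot: [0.707, 0.707, -0.0, -0.0]
force: [0.4, 0.1, -6.2]
finger_gap: 0.493
t: 45.75
tcp_pos: [0.5041, 0.3845, 0.0948]
tool_rot: [0.707, 0.707, 0.0, 0.0]
force: [-0.2, 0.4, -5.7]
finger_gap: 0.495
```

```bash
python3 -m creep '{"claw":[3.5,3.5,3.5,3.5,3.5,3.5],"dp":[[0,0,0.1],[0,0,0.2],[0,0,0.3],[0,0,0.4],[0,0,0.4],[0,0,0.4]],"roll":[0,0,0,0,0,0]}' 90
```

```text
t: 46.35
tcp_pos: [0.5041, 0.3845, 0.0908]
tool_rot: [0.707, 0.707, -0.0, -0.0]
force: [0.4, -0.7, -4.7]
finger_gap: 0.495
```

```bash
python3 -m creep '{"claw":[3.5,3.5,3.5,3.5,3.5,3.5],"dp":[[0,0,0.1],[0,0,0.15],[0,0,0.2],[0,0,0.2],[0,0,0.2],[0,0,0.2]],"roll":[0,0,0,0,0,0]}' 90
```

```text
t: 46.95
tcp_pos: [0.5043, 0.3847, 0.0901]
tool_rot: [0.707, 0.707, 0.0, 0.0]
force: [-2.6, -0.9, 5.4]
finger_gap: 0.492
```

```bash
python3 -m creep '{"claw":[4.5,5.5,6.5,7.5,7.5,7.5,7.5,7.5,7.5,7.5],"dp":[[0,0,0],[0,0,0],[0,0,0],[0,0,0],[0,0,0],[0,0,-1],[0,0,-4],[0,0,-8],[0,0,-11.5],[0,0,-12]],"roll":[0,0,0,0,0,0,0,0,0,0]}' 90; python3 -m creep '{"claw":[7.5,7.5,7.5,7.5,7.5,7.5,7.5,7.5,7.5],"dp":[[-1,0.5,0],[-4,1.5,0],[-8,3,0],[-12.5,4.5,0],[-17,6,0],[-21.5,7.6,0],[-25,9,0],[-25.6,9.1,0],[-25.6,9.1,0]],"roll":[0,0,0,0,0,0,0,0,0]}' 90;  python3 look.py 20 .595 .129
```

```text
t: 47.95
tcp_pos: [0.5069, 0.3861, 0.2149]
tool_rot: [0.707, 0.707, 0.005, 0.002]
force: [1.0, 0.6, 0.1]
finger_gap: 0.88
t: 48.85
tcp_pos: [0.5944, 0.1264, 0.2072]
tool_rot: [0.708, 0.706, -0.001, -0.001]
force: [-0.2, 0.7, 0.2]
finger_gap: 0.879
tcp [0.5944 0.1264 0.2072] F [-0.18  0.74  0.25] t 48.85 gap 0.878682956442683
wrist 1014 [0.5948 0.129  0.019 ] 0.1165
scene(x ~+.004) 147 [0.5979 0.1297 0.0191] 0.1169
scene(x ~+.004) 152 [0.6074 0.0478 0.0191] 0.1168
scene(x ~+.004) 150 [ 0.5911 -0.0454  0.0191] 0.1166
crop origin 311 80
```

View pics/s20.png

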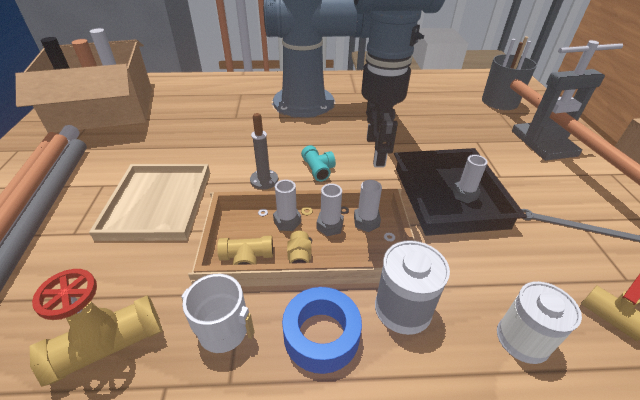

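View pics/w20.png

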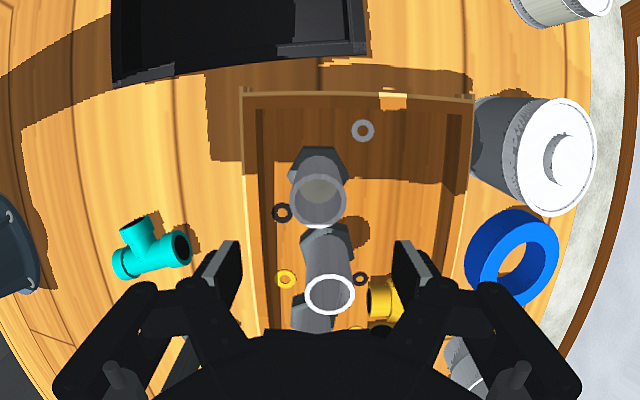

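```bash
python3 -m creep '{"claw":[7.5,7.5,7.5,7.5,7.5,7.5,7.5,7.5,7.5,7.5],"dp":[[0,0,0],[0,0,1],[0,0,3],[0,0,5],[0,0,7],[0,0,9],[0,0,10.2],[0,0,11],[0,0,11.3],[0,0,11.3]],"roll":[0,0,0,0,0,0,0,0,0,0]}' 90;python3 -m creep '{"claw":[6,5,4,3.5,3.5,3.5,3.5,3.5,3.5],"dp":[[0,0,0],[0,0,0],[0,0,0],[0,0,0],[0,0,0],[0,0,0],[0,0,0],[0,0,0],[0,0,0]],"roll":[0,0,0,0,0,0,0,0,0]}' 90
```

```text
t: 49.95
tcp_pos: [0.5952, 0.1287, 0.0958]
tool_rot: [0.707, 0.707, 0.0, 0.0]
force: [-0.5, 1.0, -1.6]
finger_gap: 0.88
t: 50.85
tcp_pos: [0.5954, 0.1285, 0.097]
tool_rot: [0.707, 0.707, 0.0, 0.0]
force: [-2.0, 0.0, 6.7]
finger_gap: 0.503
```

```bash
python3 -m creep '{"claw":[3.5,3.5,3.5,3.5,3.5,3.5,3.5,3.5],"dp":[[0,0,-0.5],[0,0,-1.5],[0,0,-4],[0,0,-7],[0,0,-10],[0,0,-12.5],[0,0,-14],[0,0,-14]],"roll":[0,0,0,0,0,0,0,0]}' 90;python3 -m creep '{"claw":[3.5,3.5,3.5,3.5,3.5,3.5,3.5,3.5,3.5],"dp":[[1,-0.5,0],[3.5,-2,0],[6.5,-3.7,0],[9.5,-5.4,0],[12.5,-7,0],[15,-8.5,0],[16.1,-9.1,0],[16.1,-9.1,0],[16.1,-9.1,0]],"roll":[0,0,0,0,0,0,0,0,0]}' 90; python3 look.py 21 .505 .29
```

```text
t: 51.65
tcp_pos: [0.5965, 0.1286, 0.2387]
tool_rot: [0.707, 0.707, 0.002, 0.002]
force: [0.3, -0.3, -2.9]
finger_gap: 0.502
t: 52.55
tcp_pos: [0.504, 0.2891, 0.235]
tool_rot: [0.707, 0.707, -0.001, 0.0]
force: [0.5, 0.3, -3.7]
finger_gap: 0.502
tcp [0.504  0.2891 0.235 ] F [ 0.49  0.32 -3.74] t 52.55 gap 0.5022960863032817
scene(x ~+.004) 152 [0.6075 0.0477 0.0191] 0.1167
scene(x ~+.004) 155 [ 0.5912 -0.0454  0.0191] 0.1166
crop origin 377 53
```

View pics/w21.png

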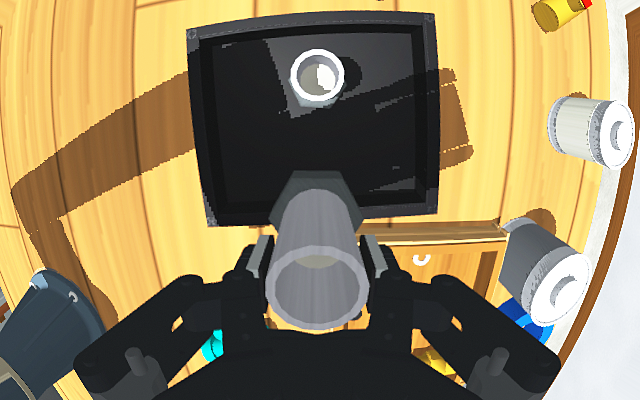

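```bash
python3 -m creep '{"claw":[3.5,3.5,3.5,3.5,3.5,3.5,3.5,3.5,3.5,3.5],"dp":[[0,0,1],[0,0,3],[0,0,5],[0,0,7],[0,0,9],[0,0,11],[0,0,12.3],[0,0,13],[0,0,13.4],[0,0,13.6]],"roll":[0,0,0,0,0,0,0,0,0,0]}' 90; python3 -m creep '{"claw":[3.5,3.5,3.5,3.5,3.5,3.5,3.5],"dp":[[0,0,0.2],[0,0,0.3],[0,0,0.4],[0,0,0.5],[0,0,0.6],[0,0,0.7],[0,0,0.7]],"roll":[0,0,0,0,0,0,0]}' 90
```

```text
t: 53.65
tcp_pos: [0.5046, 0.2895, 0.0999]
tool_rot: [0.707, 0.707, 0.0, 0.0]
force: [0.4, -1.5, -2.8]
finger_gap: 0.499
t: 54.35
tcp_pos: [0.504, 0.2895, 0.0927]
tool_rot: [0.707, 0.707, -0.0, -0.0]
force: [0.3, 0.4, -2.3]
finger_gap: 0.497
```

```bash
python3 -m creep '{"claw":[3.5,3.5,3.5,3.5,3.5,3.5],"dp":[[0,0,0.1],[0,0,0.2],[0,0,0.3],[0,0,0.4],[0,0,0.4],[0,0,0.4]],"roll":[0,0,0,0,0,0]}' 90
```

```text
t: 54.95
tcp_pos: [0.5041, 0.2896, 0.0901]
tool_rot: [0.707, 0.707, 0.0, 0.0]
force: [-1.8, -0.0, 5.1]
finger_gap: 0.496
```

```bash
python3 -m creep '{"claw":[4.5,5.5,6.5,7.5,7.5,7.5,7.5,7.5,7.5,7.5],"dp":[[0,0,0],[0,0,0],[0,0,0],[0,0,0],[0,0,0],[0,0,-1],[0,0,-4],[0,0,-8],[0,0,-11.5],[0,0,-12]],"roll":[0,0,0,0,0,0,0,0,0,0]}' 90; python3 -m creep '{"claw":[7.5,7.5,7.5,7.5,7.5,7.5,7.5,7.5,7.5],"dp":[[-1,0.5,0],[-4,1.7,0],[-8,3.3,0],[-12.5,5.2,0],[-17,7,0],[-21.5,9,0],[-24,10.05,0],[-24.25,10.05,0],[-24.25,10.05,0]],"roll":[0,0,0,0,0,0,0,0,0]}' 90;  python3 look.py 22 .604 .0465
```

```text
t: 55.95
tcp_pos: [0.5069, 0.2906, 0.2143]
tool_rot: [0.707, 0.707, 0.005, 0.002]
force: [0.8, 0.7, 0.7]
finger_gap: 0.875
t: 56.85
tcp_pos: [0.6034, 0.0459, 0.2069]
tool_rot: [0.708, 0.706, -0.001, -0.002]
force: [-0.6, -0.0, 0.4]
finger_gap: 0.877
tcp [0.6034 0.0459 0.2069] F [-0.62 -0.02  0.44] t 56.85 gap 0.8765206968653853
wrist 1033 [0.6045 0.047  0.019 ] 0.1165
scene(x ~+.004) 150 [0.6074 0.0477 0.0191] 0.1168
scene(x ~+.004) 152 [ 0.5913 -0.0455  0.0191] 0.1167
crop origin 270 84
```

View pics/s22.png

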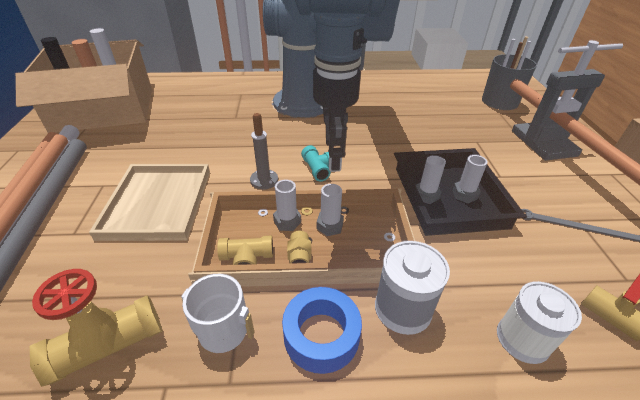

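View pics/w22.png

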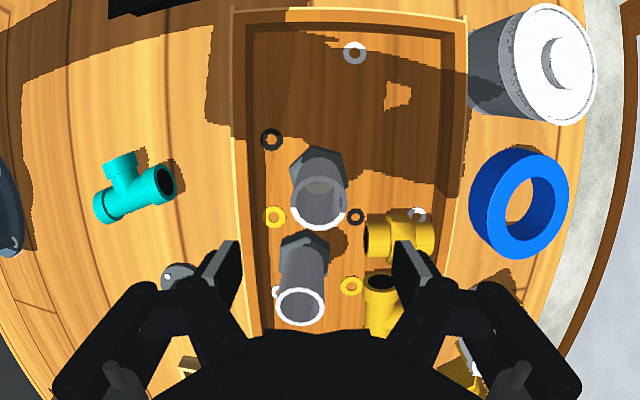

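```bash
python3 -m creep '{"claw":[7,7,7,7,7,7,7,7,7,7],"dp":[[0,0,0],[0,0,1],[0,0,3],[0,0,5],[0,0,7],[0,0,9],[0,0,10.2],[0,0,11],[0,0,11.3],[0,0,11.3]],"roll":[0,0,0,0,0,0,0,0,0,0]}' 90;python3 -m creep '{"claw":[6,5,4,3.5,3.5,3.5,3.5,3.5,3.5],"dp":[[0,0,0],[0,0,0],[0,0,0],[0,0,0],[0,0,0],[0,0,0],[0,0,0],[0,0,0],[0,0,0]],"roll":[0,0,0,0,0,0,0,0,0]}' 90
```

```text
t: 57.95
tcp_pos: [0.6047, 0.0472, 0.0958]
tool_rot: [0.707, 0.707, 0.0, 0.0]
force: [0.6, 0.1, 0.5]
finger_gap: 0.822
t: 58.85
tcp_pos: [0.6049, 0.047, 0.097]
tool_rot: [0.707, 0.707, 0.0, 0.001]
force: [-1.5, -1.0, 4.7]
finger_gap: 0.501
```

```bash
python3 -m creep '{"claw":[3.5,3.5,3.5,3.5,3.5,3.5,3.5,3.5],"dp":[[0,0,-0.5],[0,0,-1.5],[0,0,-4],[0,0,-7],[0,0,-10.5],[0,0,-14],[0,0,-15.5],[0,0,-15.5]],"roll":[0,0,0,0,0,0,0,0]}' 90;python3 -m creep '{"claw":[3.5,3.5,3.5,3.5,3.5,3.5,3.5,3.5,3.5,3.5,3.5,3.5],"dp":[[-1,0,0],[-3.5,-0.5,0],[-7.5,-1,0],[-12,-2,0],[-16.5,-3,0],[-21,-4,0],[-25.5,-5.2,0],[-30,-6.5,0],[-34.5,-8,0],[-39,-9.4,0],[-42.5,-10.2,0],[-44.2,-10.4,0]],"roll":[0,0,0,0,0,0,0,0,0,0,0,0]}' 90;  python3 -m creep '{"claw":[3.5,3.5,3.5],"dp":[[0,0,0],[0,0,0],[0,0,0]],"roll":[0,0,0]}' 90;python3 look.py 23 .501 -.395
```

```text
t: 59.65
tcp_pos: [0.606, 0.0469, 0.2539]
tool_rot: [0.707, 0.707, 0.002, 0.002]
force: [1.0, -0.3, -5.2]
finger_gap: 0.498
t: 60.85
tcp_pos: [0.4978, -0.3987, 0.2482]
tool_rot: [0.709, 0.706, -0.001, -0.002]
force: [1.0, 0.5, -4.5]
finger_gap: 0.495
t: 61.15
tcp_pos: [0.5005, -0.3929, 0.2498]
tool_rot: [0.707, 0.708, 0.0, -0.002]
force: [-0.1, 0.3, -4.1]
finger_gap: 0.498
tcp [ 0.5005 -0.3929  0.2498] F [-0.06  0.3  -4.14] t 61.15 gap 0.49785612229553117
scene(x ~+.004) 151 [ 0.5912 -0.0454  0.0191] 0.1164
crop origin 62 58
```

View pics/w23.png

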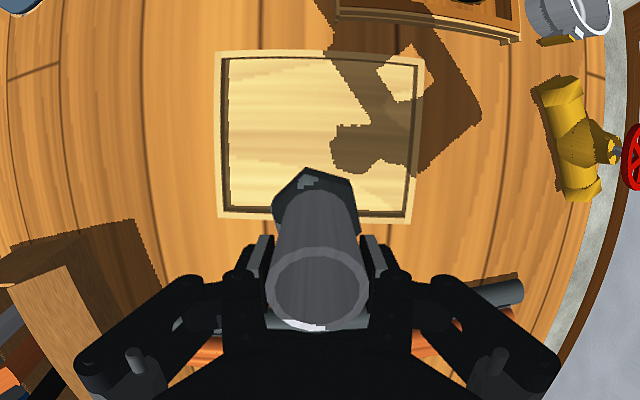

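View pics/s23.png

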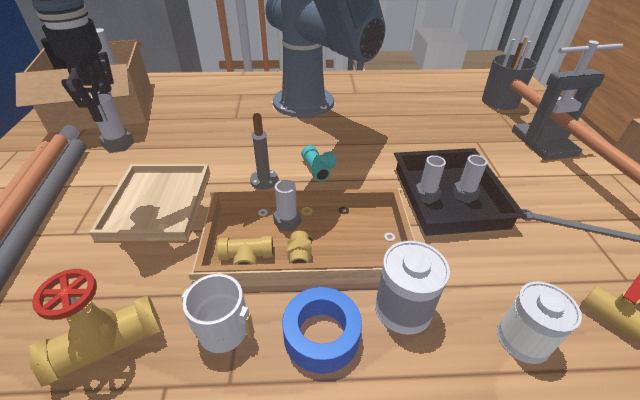

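Run:
```python
from h import *
for n in("wrist","top"):
    s=imaging.snapshot(n);P=pts(s,n=="wrist")
    q=P[(P[...,2]>.02)&(P[...,2]<.03)&(abs(P[...,0]-.5)<.15)&(abs(P[...,1]+.35)<.12)]
    print(n,len(q),np.percentile(q,[1,99],axis=0))
    q=P[(P[...,2]>.004)&(P[...,2]<.014)&(abs(P[...,0]-.5)<.1)&(abs(P[...,1]+.35)<.08)]
    print(np.median(q[:,2]))
print(manip.sense()['tcp_pos'])
```

```text
wrist 4719 [[ 0.37888624 -0.46075317  0.02031435]
 [ 0.62130892 -0.25680097  0.02734721]]
0.00765991241991181
top 1100 [[ 0.37866752 -0.45969452  0.02033499]
 [ 0.62043258 -0.25565342  0.02923794]]
0.007903690723112998
[ 0.50104716 -0.39368661  0.25087595]
```

```bash
python3 -m creep '{"claw":[3.5,3.5,3.5,3.5,3.5,3.5,3.5,3.5,3.5,3.5,3.5],"dp":[[-0.3,0,1],[-0.3,0,3],[-0.3,0,5],[-0.3,0,7],[-0.3,0,9],[-0.3,0,11],[-0.3,0,12.7],[-0.3,0,13.7],[-0.3,0,14.4],[-0.3,0,14.8],[-0.3,0,14.8]],"roll":[0,0,0,0,0,0,0,0,0,0,0]}' 90; python3 -m creep '{"claw":[3.5,3.5,3.5,3.5,3.5,3.5,3.5],"dp":[[0,0,0.2],[0,0,0.3],[0,0,0.4],[0,0,0.5],[0,0,0.6],[0,0,0.7],[0,0,0.7]],"roll":[0,0,0,0,0,0,0]}' 90
```

```text
t: 62.45
tcp_pos: [0.5007, -0.3981, 0.1027]
tool_rot: [0.707, 0.707, -0.0, 0.0]
force: [-0.5, -0.3, -4.8]
finger_gap: 0.498
t: 63.15
tcp_pos: [0.5005, -0.3979, 0.0956]
tool_rot: [0.707, 0.707, 0.0, -0.0]
force: [0.1, 0.2, -3.9]
finger_gap: 0.5
```

```bash
python3 -m creep '{"claw":[3.5,3.5,3.5,3.5,3.5,3.5],"dp":[[0,0,0.1],[0,0,0.2],[0,0,0.3],[0,0,0.3],[0,0,0.3],[0,0,0.3]],"roll":[0,0,0,0,0,0]}' 90
```

```text
t: 63.75
tcp_pos: [0.5006, -0.398, 0.0932]
tool_rot: [0.707, 0.707, -0.0, 0.0]
force: [-1.0, 0.5, -1.0]
finger_gap: 0.497
```

```bash
python3 -m creep '{"claw":[3.5,3.5,3.5,3.5],"dp":[[0,0,0.1],[0,0,0.1],[0,0,0.1],[0,0,0.1]],"roll":[0,0,0,0]}' 90
```

```text
t: 64.15
tcp_pos: [0.5006, -0.3981, 0.0931]
tool_rot: [0.707, 0.707, -0.0, 0.0]
force: [-1.7, 1.2, 5.1]
finger_gap: 0.498
```

```bash
python3 -m creep '{"claw":[4.5,5.5,6.5,7.5,7.5,7.5,7.5,7.5,7.5,7.5],"dp":[[0,0,0],[0,0,0],[0,0,0],[0,0,0],[0,0,0],[0,0,-1],[0,0,-4],[0,0,-8],[0,0,-11.5],[0,0,-12]],"roll":[0,0,0,0,0,0,0,0,0,0]}' 90; python3 -m creep '{"claw":[7.5,7.5,7.5,7.5,7.5,7.5,7.5,7.5,7.5,7.5,7.5,7.5],"dp":[[1,0.5,0],[4,1.5,0],[8,3,0],[12,4.2,0],[16,5.4,0],[20,6.5,0],[24,7.5,0],[28,8.2,0],[32,8.6,0],[34.5,8.7,0],[35.15,8.75,0],[35.15,8.75,0]],"roll":[0,0,0,0,0,0,0,0,0,0,0,0]}' 90;  python3 look.py 24 .588 -.0465
```

```text
t: 65.15
tcp_pos: [0.5029, -0.4003, 0.218]
tool_rot: [0.707, 0.707, -0.0, 0.006]
force: [-0.9, -0.7, -0.2]
finger_gap: 0.879
t: 66.35
tcp_pos: [0.5872, -0.045, 0.2106]
tool_rot: [0.706, 0.708, -0.001, -0.001]
force: [-0.2, 0.4, 0.3]
finger_gap: 0.879
tcp [ 0.5872 -0.045   0.2106] F [-0.23  0.4   0.33] t 66.35 gap 0.8786253549422115
wrist 985 [ 0.5882 -0.0465  0.019 ] 0.1165
scene(x ~+.004) 149 [ 0.5913 -0.0453  0.0192] 0.1168
crop origin 224 80
```

View pics/s24.png

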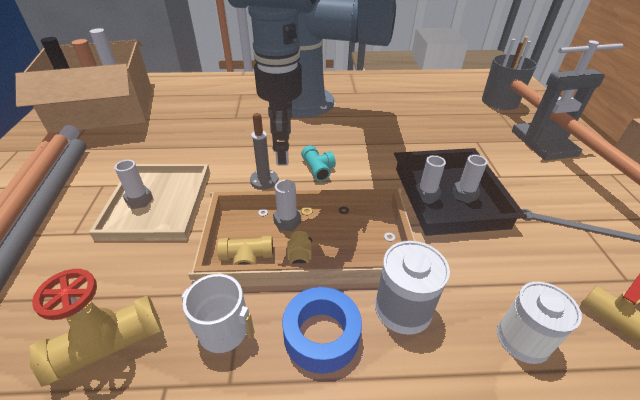

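View pics/w24.png

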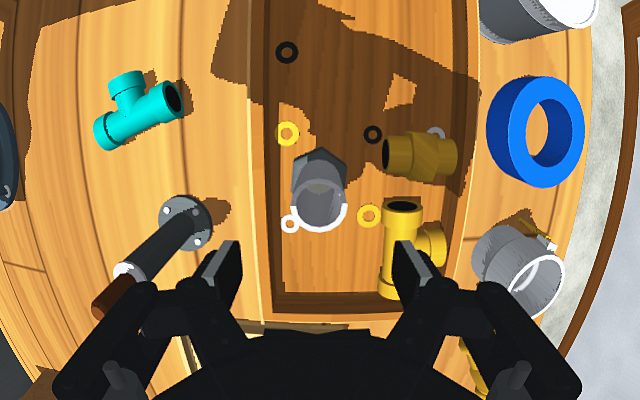

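```bash
python3 -m creep '{"claw":[7,7,7,7,7,7,7,7,7,7],"dp":[[0,0,0],[0,0,1],[0,0,3],[0,0,5],[0,0,7],[0,0,9],[0,0,10.4],[0,0,11.2],[0,0,11.6],[0,0,11.6]],"roll":[0,0,0,0,0,0,0,0,0,0]}' 90;python3 -m creep '{"claw":[6,5,4,3.5,3.5,3.5,3.5,3.5,3.5],"dp":[[0,0,0],[0,0,0],[0,0,0],[0,0,0],[0,0,0],[0,0,0],[0,0,0],[0,0,0],[0,0,0]],"roll":[0,0,0,0,0,0,0,0,0]}' 90
```

```text
t: 67.45
tcp_pos: [0.5881, -0.0467, 0.0956]
tool_rot: [0.707, 0.707, -0.0, -0.0]
force: [-0.9, 0.1, 0.5]
finger_gap: 0.821
t: 68.35
tcp_pos: [0.5885, -0.0466, 0.0971]
tool_rot: [0.707, 0.707, 0.0, 0.001]
force: [-1.5, -0.3, 5.5]
finger_gap: 0.503
```

```bash
python3 -m creep '{"claw":[3.5,3.5,3.5,3.5,3.5,3.5,3.5,3.5],"dp":[[0,0,-0.5],[0,0,-1.5],[0,0,-4],[0,0,-7],[0,0,-10.5],[0,0,-14],[0,0,-15.5],[0,0,-15.5]],"roll":[0,0,0,0,0,0,0,0]}' 90;python3 -m creep '{"claw":[3.5,3.5,3.5,3.5,3.5,3.5,3.5,3.5,3.5,3.5,3.5,3.5],"dp":[[-1,0,0],[-3.5,-0.5,0],[-7,-1,0],[-10.5,-2,0],[-14,-3,0],[-17.5,-4.5,0],[-21,-6.2,0],[-24,-7.7,0],[-26,-8.5,0],[-26.5,-8.75,0],[-26.5,-8.75,0],[-26.5,-8.75,0]],"roll":[0,0,0,0,0,0,0,0,0,0,0,0]}' 90; python3 look.py 25 .501 -.31
```

```text
t: 69.15
tcp_pos: [0.5895, -0.0467, 0.254]
tool_rot: [0.707, 0.707, 0.002, 0.003]
force: [0.2, -0.1, -3.9]
finger_gap: 0.503
t: 70.35
tcp_pos: [0.5002, -0.3104, 0.2497]
tool_rot: [0.707, 0.707, 0.0, -0.001]
force: [0.4, 0.4, -3.7]
finger_gap: 0.506
tcp [ 0.5002 -0.3104  0.2497] F [ 0.37  0.38 -3.68] t 70.35 gap 0.5055281992546082
crop origin 102 57
```

View pics/s25.png

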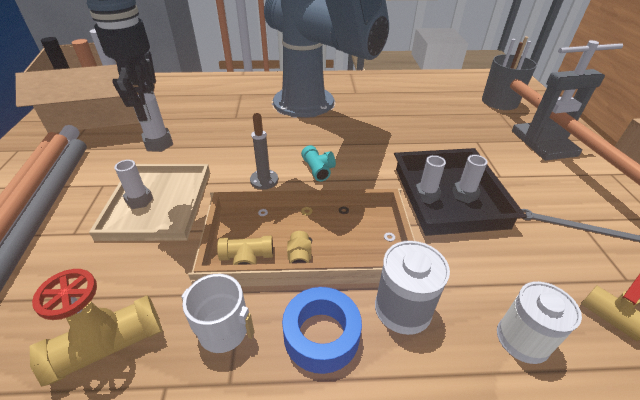

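```bash
cat > fin.py <<'E'
from h import *
st=manip.sense();print(st['t'],st['tcp_pos'])
for n in("scene","top"):
    s=imaging.snapshot(n);P=pts(s)
    for nm,x,y,h in(("t2",.501,-.398,.113),("t3",.501,-.312,.113),("p4",.504,.3845,.11),("p1",.504,.2895,.11)):
        d=np.hypot(P[...,0]-x,P[...,1]-y); q=P[(d<.035)&(abs(P[...,2]-h)<.006)]
        if len(q)>10: print(n,nm,len(q),np.round(circ(q[:,:2]),4),np.median(q[:,2]).round(4))
    d=np.hypot(P[...,0]-.426,P[...,1]+.108); q=P[(d<.02)&(P[...,2]>.184)&(P[...,2]<.2)]
    if len(q): print(n,"rod top",q.mean(0),q[:,2].max())
E
python3 fin.py
```

```text
70.45 [ 0.50076145 -0.31011372  0.25029411]
scene t2 150 [ 0.5031 -0.3965  0.0192] 0.1118
scene p4 144 [0.5075 0.3847 0.0192] 0.1096
scene p1 140 [0.5068 0.2908 0.0191] 0.1092
scene rod top [ 0.43097704 -0.1077077   0.18838218] 0.19161675378211673
top p4 111 [0.5036 0.3837 0.0192] 0.1087
top p1 104 [0.5031 0.2893 0.019 ] 0.1091
top rod top [ 0.42483699 -0.10886601  0.18861739] 0.19276243047544256
```

```bash
python3 -m creep '{"claw":[3.5,3.5,3.5,3.5,3.5,3.5,3.5,3.5,3.5,3.5,3.5],"dp":[[0,0,1],[0,0,3],[0,0,5],[0,0,7],[0,0,9],[0,0,11],[0,0,12.7],[0,0,13.7],[0,0,14.4],[0,0,14.8],[0,0,14.8]],"roll":[0,0,0,0,0,0,0,0,0,0,0]}' 90; python3 -m creep '{"claw":[3.5,3.5,3.5,3.5,3.5,3.5,3.5,3.5],"dp":[[0,0,0.2],[0,0,0.3],[0,0,0.4],[0,0,0.5],[0,0,0.6],[0,0,0.7],[0,0,0.8],[0,0,0.8]],"roll":[0,0,0,0,0,0,0,0]}' 90
```

```text
t: 71.65
tcp_pos: [0.5007, -0.3115, 0.1027]
tool_rot: [0.707, 0.707, 0.0, -0.0]
force: [-0.4, 0.3, -2.9]
finger_gap: 0.506
t: 72.45
tcp_pos: [0.5005, -0.3114, 0.0946]
tool_rot: [0.707, 0.707, -0.0, -0.0]
force: [0.6, -0.1, -4.1]
finger_gap: 0.502
```

```bash
python3 -m creep '{"claw":[3.5,3.5,3.5,3.5,3.5,3.5],"dp":[[0,0,0.1],[0,0,0.2],[0,0,0.25],[0,0,0.25],[0,0,0.25],[0,0,0.25]],"roll":[0,0,0,0,0,0]}' 90
```

```text
t: 73.05
tcp_pos: [0.5006, -0.3116, 0.0931]
tool_rot: [0.707, 0.707, -0.0, 0.0]
force: [-1.8, 1.9, 5.7]
finger_gap: 0.499
```

Seated; release, rise and move clear.

```bash
python3 -m creep '{"claw":[4.5,5.5,6.5,7.5,7.5,7.5,7.5,7.5,7.5,7.5,7.5,7.5],"dp":[[0,0,0],[0,0,0],[0,0,0],[0,0,0],[0,0,0],[0,0,-1],[0,0,-4],[0,0,-8],[0,0,-12],[0,0,-16],[0,0,-18],[0,0,-18]],"roll":[0,0,0,0,0,0,0,0,0,0,0,0]}' 90; python3 -m creep '{"claw":[7.5,7.5,7.5,7.5,7.5,7.5,7.5,7.5],"dp":[[0,0,-3],[4,0,-6],[8,0,-8],[12,0,-8],[16,0,-8],[18,0,-8],[18,0,-8],[18,0,-8]],"roll":[0,0,0,0,0,0,0,0]}' 90; python3 fin.py; python3 look.py 26 .501 -.31
python3 - <<'E'
from h import *
s=imaging.snapshot("top"); cv2.imwrite("pics/t26.png",s["image"][:,:,::-1])
E
```

```text
t: 74.25
tcp_pos: [0.5022, -0.3129, 0.2771]
tool_rot: [0.707, 0.707, 0.0, 0.005]
force: [-0.1, 0.3, 1.1]
finger_gap: 0.876
t: 75.05
tcp_pos: [0.5003, -0.1314, 0.3517]
tool_rot: [0.707, 0.707, -0.0, -0.0]
force: [0.8, 0.5, 1.1]
finger_gap: 0.878
75.05 [ 0.50031829 -0.13136652  0.35165118]
scene t2 152 [ 0.5034 -0.3962  0.0191] 0.112
scene t3 150 [ 0.5031 -0.3099  0.0191] 0.1121
scene p4 144 [0.5071 0.385  0.0191] 0.1091
scene p1 140 [0.5068 0.2904 0.0193] 0.1093
scene rod top [ 0.43083599 -0.10753093  0.18842719] 0.1909901414057078
top p4 112 [0.5035 0.3836 0.019 ] 0.109
top p1 103 [0.5031 0.2894 0.019 ] 0.1093
tcp [ 0.5006 -0.1325  0.3518] F [-0.23 -0.04 -0.42] t 75.15 gap 0.8779504962440955
wrist 148 [ 0.5002 -0.3117  0.0191] 0.1128
crop origin 102 57
```

View pics/s26.png

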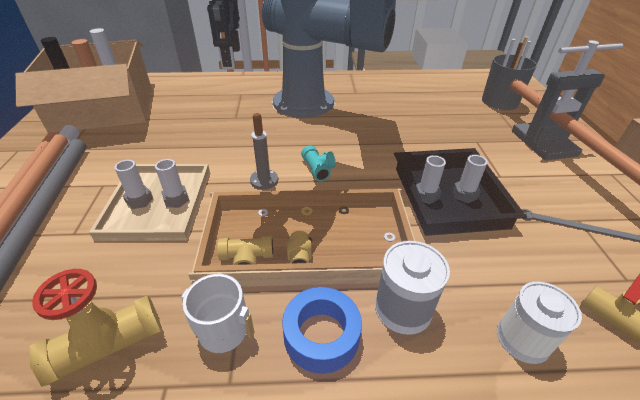

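View pics/t26.png

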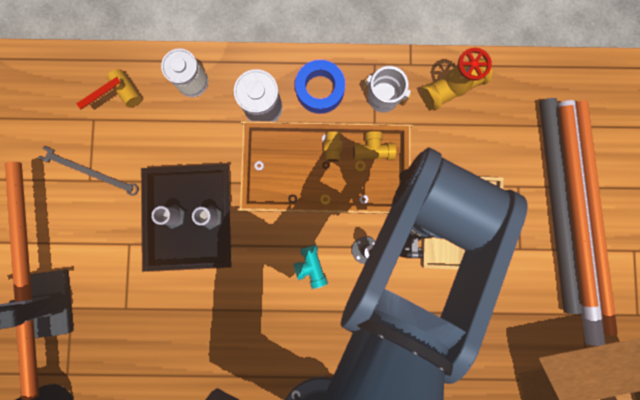

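```bash
python3 -m creep '{"claw":[7.5,7.5,7.5,7.5,7.5,7.5,7.5,7.5,7.5,7.5,7.5,7.5],"dp":[[0,0,0],[0,0,0],[0,0,0],[0,0,0],[0,0,0],[0,0,0],[0,0,0],[0,0,0],[0,0,0],[0,0,0],[0,0,0],[0,0,0]],"roll":[0,0,0,0,0,0,0,0,0,0,0,0]}' 90; python3 fin.py; python3 -c "
from station import workorder
print(workorder.sign_off())"
```

```text
t: 76.5
tcp_pos: [0.5006, -0.1315, 0.3523]
tool_rot: [0.707, 0.707, 0.0, 0.0]
force: [0.3, -0.3, 0.5]
finger_gap: 0.881
76.5 [ 0.50059616 -0.13148093  0.35233231]
scene t2 152 [ 0.5032 -0.3965  0.0191] 0.1121
scene t3 151 [ 0.5034 -0.3098  0.0192] 0.1119
scene p4 144 [0.5072 0.3848 0.0191] 0.1091
scene p1 137 [0.507  0.2905 0.0192] 0.1092
scene rod top [ 0.43077742 -0.10762353  0.18832979] 0.19163590817887252
top p4 112 [0.5035 0.3837 0.0193] 0.1089
top p1 100 [0.5032 0.2895 0.0191] 0.1093
the job is handed in; nothing more can be done
None
```

The job is handed in at about 76.5 s; the hand-in reports no verdict. All four places held capped stubs.

I dipped them from left to right and read these depths, with a contact force of about 10 N or less each time:

| Place | Depth | Result | Put in |
|---|---|---|---|
| 1 | about 48 mm | scaled up | scrap pan |
| 2 | about 82 mm | sound | plywood tray |
| 3 | about 90 mm | sound | plywood tray |
| 4 | about 60 mm | scaled up | scrap pan |

- **Stubs:** in the last check all four stood upright, with rims level at the expected heights (about 112 mm on the tray, 109 mm in the pan), and had not moved between two looks.
- **Rod and fittings:** the rod is home in its holder, with its handle top about 190 mm up as at the start. The tee and union are still in the crate, and the open gripper is clear of everything.
- **Disagreement:** the scene camera read x about 4 mm larger than the top and wrist cameras, so I used the wrist and top values. The top camera could not see the tray stubs at the end because the arm was in the way; the scene camera covered both and the wrist camera confirmed one.
- **Knock:** I saw no stub knocked aside during the run.

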